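# Find the stamped bottle carrier and push it to the collection line

### The job

Two empty blue bottle carriers stand on the lab bench and one of them has a big orange stamp under its base: it goes back to the prep room. With the fingers only pushing, never gripping or lifting, tip the carrier on the robot's left over towards the robot onto its side, keep it there a second to see its underside and stand it up again where it was without letting it drop; then do the same with the one on the right. Last, push the stamped one away from the robot until the middle of its front edge is on the yellow tape and it stands square to the tape; leave the other carrier and the glassware where they are.

Things in the scene. Friction and masses are not known exactly. Their poses are not given: they have to be found in the camera images.
- carrier_a: Empty blue plastic bottle carrier, 0.36 to 0.56 kg, most of it in the base. Tray 100 mm deep (x), 160 mm wide (y), vertical walls up to 50 mm above the bench, six cells. 5 mm runners under its near and far walls. End frames, 75 to 80 mm from the middle in y, rise to 134 mm and carry a bar handle. Origin: middle of the footprint, at bench height; x away from the robot, z up. Front and back are alike.
- carrier_b: Same size, colour and weight as carrier_a, axes alike. One carrier is on the robot's left (y > 0), one on its right. Pushed low on a wall (below 45 mm) a carrier slides upright. It balances at a lean of about 67 degrees: from less it falls back upright, from more it falls onto its near wall and lies there. On its side the underside faces away from the robot.
- carrier_a_handle (a point): Middle of carrier_a's fixed white bar: round, 20 mm thick, along y, 120 mm above the bench over the tray's middle, 150 mm of it free, 70 mm of air below. Pushed level with about 2 N towards the robot, the carrier tips about its near lower edge, which may creep by 10 to 20 mm. Two open fingers standing loosely either side of the bar can steer it both ways past the balance.
- carrier_b_handle (a point): The same point of carrier_b's bar.
- carrier_a_front (a point): Middle of the lower front edge of carrier_a, the edge away from the robot, 50 mm from its origin.
- carrier_b_front (a point): Middle of the lower front edge of carrier_b, the edge away from the robot, 50 mm from its origin.
- carrier_a_near (a point): Middle of the lower near edge of carrier_a, 50 mm from its origin towards the robot: the edge about which it tips, which stays on the bench throughout.
- carrier_b_near (a point): The same point of carrier_b.
- stamp (a point): Centre of the orange stamp, a flat disc of 70 mm diameter, in the middle of the underside of one carrier, 4 mm above the bench and so unseen until that carrier is tipped. The underside of the other is plain blue.
- line: Yellow tape stuck on the bench beyond the carriers: 50 mm wide (its x), 900 mm long (its y), no thickness to speak of. Origin: middle of the tape; x points away from the robot, across the tape.
- beaker: Empty glass beaker, 64 mm across and 85 mm tall, about 0.09 kg, standing between the carriers. Origin: middle of its foot. Not to be disturbed.
- mortar: White ceramic mortar, a bowl 86 mm across and 42 mm tall, on the robot's left. Origin: middle of its foot. Not to be disturbed.
- bottle: Amber bottle with a black cap, 48 mm across and 100 mm tall, on the robot's right. Origin: middle of its foot. Not to be disturbed.
There are look-alikes about, which are no part of the job. Leave any brown or green look-alike of the carrier_a alone.

How it is judged (in metres and radians):
On the way, in this order (a step that is already met when the one before it is completed fails the run):
1. the carrier on the robot's left lies on its side towards the robot (leaning more than 75 degrees, front edge up) for half a second, the other standing flat and the stamped one short of the tape (((world y of carrier_a above 0 m and angle between carrier_a's own z axis and vertical above 1.3 rad and height (world z) of carrier_a_front above 0.08 m and angle between carrier_b's own z axis and vertical below 0.1 rad) or (world y of carrier_b above 0 m and angle between carrier_b's own z axis and vertical above 1.3 rad and height (world z) of carrier_b_front above 0.08 m and angle between carrier_a's own z axis and vertical below 0.1 rad)) and x of carrier_a_front in the frame of line below -0.025 m), for 0.5 s.
2. it is stood up again: both carriers stand flat, within 50 mm of where they started (angle between each of carrier_a, carrier_b's own z axis and vertical below 0.05 rad and distance of each of carrier_a, carrier_b from where it was at the start of the episode below 0.05 m and x of carrier_a_front in the frame of line below -0.025 m), for 0.2 s.
3. the carrier on the robot's right is laid on its side in the same way (((world y of carrier_a below 0 m and angle between carrier_a's own z axis and vertical above 1.3 rad and height (world z) of carrier_a_front above 0.08 m and angle between carrier_b's own z axis and vertical below 0.1 rad) or (world y of carrier_b below 0 m and angle between carrier_b's own z axis and vertical above 1.3 rad and height (world z) of carrier_b_front above 0.08 m and angle between carrier_a's own z axis and vertical below 0.1 rad)) and x of carrier_a_front in the frame of line below -0.025 m), for 0.5 s.
4. it is stood up again: both carriers stand flat, within 50 mm of where they started and the stamped one is still short of the tape (all of step 2), for 0.2 s.
At the end, for the whole second after the job is handed in: Both carriers flat and still; the middle of the stamped one's front edge on the tape (within 25 mm of its centre line), square to it within 10 degrees. The other within 50 mm of its start; beaker, mortar and bottle upright, within 20 mm of theirs (angle between each of carrier_a, carrier_b's own z axis and vertical below 0.05 rad and x of carrier_a_front in the frame of line between -0.025 and 0.025 m and angle between the x axis of carrier_a and the x axis of line, either way round below 0.17 rad and distance of carrier_b from where it was at the start of the episode below 0.05 m and linear speed of each of carrier_a, carrier_b below 0.01 m/s and distance of each of beaker, mortar, bottle from where it was at the start of the episode below 0.02 m and angle between each of beaker, mortar, bottle's own z axis and vertical below 0.1 rad); the robot touches nothing.
It fails at once if a carrier is lifted or carried: its near lower edge leaves the bench by more than 25 mm (height (world z) of any of carrier_a_near, carrier_b_near above 0.025 m).
It fails at once if a carrier is dropped or flung instead of let down (turning faster than 5 rad/s) (angular speed of any of carrier_a, carrier_b above 5 rad/s).
It fails at once if a carrier is gripped or struck (more than 30 N from the fingers) (contact force between the fingers and carrier_a above 30 N or contact force between the fingers and carrier_b above 30 N).
It fails at once if the beaker, mortar or bottle is moved more than 20 mm or tipped (distance of any of beaker, mortar, bottle from where it was at the start of the episode above 0.02 m or angle between any of beaker, mortar, bottle's own z axis and vertical above 0.3 rad).
It also fails if it takes over 69 s, if anything falls off the work surface, if the arm or the gripper's body presses on something with over 40 N, if the wrist force passes 120 N, or if a joint passes its speed limit or range.

### The arm

A 6-joint arm with a two-finger parallel gripper is mounted at the origin on the work surface. World frame = base frame: x ahead of the robot, y to its left, z up, the work surface at z = 0. Lengths are in mm, angles in rad, forces in N, time in s.
With the tool pointing down it reaches from about 350 to 975 mm from the base axis. Payload 7.1 kg.
Tool frame: the origin (TCP) lies at the centre of the arm's flange, where the gripper is bolted on; the fingertips stand 182 mm ahead of it and the grasp point (between the pads) lies 163 mm ahead of it; z points along the fingers, y is the line along which they close (so a half turn about z gives the same grasp; the last joint's range is limited). The gripper opens to 88 mm and grips with 3 to 60 N. Pads are 20 mm wide; open, the fingers measure 115 mm over their backs; the gripper's body (75 mm by 178 mm) begins 61 mm behind the grasp point.
Start: joints at [1.139, 0.423, 1.63, -0, 1.089, -0.019], TCP at [250.703, 572.498, 404.675] pointing down, gripper open.
Joint ranges: [-3, 3], [-0.9, 2.11], [0.09, 2.58], [-1.31, 4.45], [0.11, 2.69], [-2.54, 2.54]. Speed limits (rad/s): [2.39, 2.39, 3.01, 3.14, 3.14, 3.14].

### API

Orientations are given as a rotation vector (axis times angle).
In Python, from workcell import readout, get_image, ctrl gives the robot as it stands.
- The arm moves only by the tool step_arm, never from a script. Its argument "targets" is a list that holds one entry, the list of rows, each a list of 7 numbers: the shift along the world's x, y, z as a fraction of full scale, then the turn, a rotation vector about the world's x, y, z as a fraction of full scale, then the opening, from 0 (shut) to 1 (fully open). In form: [[[dx, dy, dz, wx, wy, wz, claw], ...]]. A call has exactly 5 rows; each row shifts and turns the commanded pose from where the row before left it; what a row does not reach is not made up. Full scale, the value 1, is 0.05 m for a shift and 4 degrees for a turn. A row lasts 1/8 s, in which the tool goes at most 62.5 mm and 10.7 degrees, less where a joint would pass 70% of its speed; a pose out of reach is approached as far as the arm can. A call with a number of a shift or a turn outside -1 to 1 is refused whole. A call with a gripper value outside its range is refused whole. The fingers move at their own pace and stop on an object; the grip force is fixed at half the most. Time passes only in rows, so rows that do not move let the fingers close, or fill a call up. It gives the time, the measured TCP pose, the force, the opening and the grip force at its end, in the units of the state.
- readout.get_obs(): the state, without advancing time (a new reading comes with each control period).
- get_image(name): name is "scene" or "top" or "wrist"; returns a dict with "pixels" (400x640x3 uint8, red, green, blue), "intrinsics" (3x3 intrinsics, pixels), "extrinsics" (4x4, takes a point from world to camera coordinates). Camera axes: x right, y down, z forward; pixel columns grow to the right and rows downward; lengths in mm; the calibration is good to about 2 mm. A picture is of the moment at which its call begins. There is no depth.
- ctrl.close_job(): hands the job in; it is judged then, once.
The state is a dict: "t": time; "qpos": joint angles; "qvel": joint speeds; "joint_torque": joint torques, N m; "ee_pos": TCP position; "orientation": TCP orientation; "ft_force": force on the tool from outside, world axes, zero at the start; "moment": the same for the moment, N m; "width": finger opening in mm; "grasp_force": force on a finger pad.
Only numpy, scipy, OpenCV 4.12 (cv2) and the standard library are available. Lean on these libraries where they do the work, as an engineer would, in place of code of your own. Each camera call takes 0.05 s, during which the arm holds its last target. There are 200 camera calls.

## Working session

There is one attempt and no reset: what is moved stays moved. The work goes in short steps, Python scripts to look and compute and a tool call to move; the robot and the scene stay as the last step left them, time stands still between calls to the robot, and variables do not carry over. Pictures are saved under pics/ and viewed, at most 10 in all, crops included, and the job is handed in when it is done.

Besides the shell and the picture viewer there is one more tool, called after "Request:" in YAML: its name, and indented under it one key for each argument. step_arm: Moves the arm, as the interface text tells. Shift numbers are shares of 0.05 m and turn numbers shares of 4 degrees, none past 1 either way. Its arguments: {"type":"object","properties":{"targets":{"type":"array"}},"required":["targets"]}

```bash
mkdir -p pics; ls
cat > h.py <<'E'
import numpy as np, cv2
from workcell import readout, get_image, ctrl
def shot(name,fn=None):
    d=get_image(name); 
    if fn: cv2.imwrite('pics/'+fn,d['pixels'][:,:,::-1])
    return d
def ray(d,u,v):
    K=np.array(d['intrinsics']);E=np.array(d['extrinsics'])
    R,t=E[:3,:3],E[:3,3]
    return -R.T@t, R.T@np.linalg.solve(K,[u,v,1])
def onplane(d,u,v,z):
    c,r=ray(d,u,v); return (c+r*(z-c[2])/r[2]).round(1)
def proj(d,p):
    E=np.array(d['extrinsics']);q=np.array(d['intrinsics'])@(E[:3,:3]@np.array(p,float)+E[:3,3]);return (q[:2]/q[2]).round(1)
def blobs(d,lo,hi,amin=60):
    hsv=cv2.cvtColor(d['pixels'],cv2.COLOR_RGB2HSV);m=cv2.inRange(hsv,np.array(lo),np.array(hi))
    n,l,s,c=cv2.connectedComponentsWithStats(m)
    return m,[(s[i],c[i].round(1)) for i in range(1,n) if s[i][4]>=amin]
E
python3 - <<'E'
from h import *
a=shot('top','top0.png');b=shot('scene','scene0.png')
for d in (a,b): print(ray(d,320,200))
print(readout.get_obs())
E
```

```text
pics
(array([ 341.78350669,    3.36140725, 1294.24246995]), array([ 0.15385245, -0.02596827, -0.98786613]))
(array([ 949.27115792, -475.76634383, 1121.67787049]), array([-0.34280705,  0.4021154 , -0.84899573]))
{'t': 0.1, 'qpos': array([ 1.13900587e+00,  4.23731631e-01,  1.63058736e+00,  1.78160371e-05,
        1.08861118e+00, -1.90012760e-02]), 'qvel': array([ 0.00201146, -0.00139852, -0.00373559, -0.00043849,  0.0010967 ,
       -0.0008167 ]), 'joint_torque': array([ 1.03571565e-03, -5.45620000e+01, -2.74326074e+01,  6.46646298e-02,
        1.87615596e-02, -1.16525976e-05]), 'ee_pos': array([250.6002143 , 572.28911218, 404.01004489]), 'orientation': array([-6.43762131e-01, -3.07460498e+00,  2.04208984e-03]), 'ft_force': array([ 0.23946568,  0.67913594, -0.37229712]), 'moment': array([ 0.02492652, -0.02051269,  0.01169914]), 'grasp_force': 0.0, 'width': 87.82174608628306}
```

View pics/top0.png

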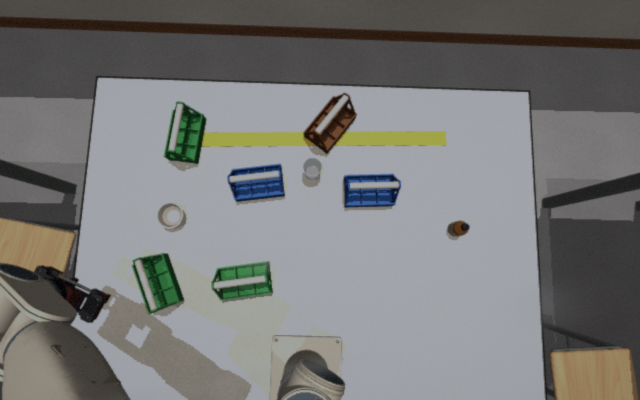

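View pics/scene0.png

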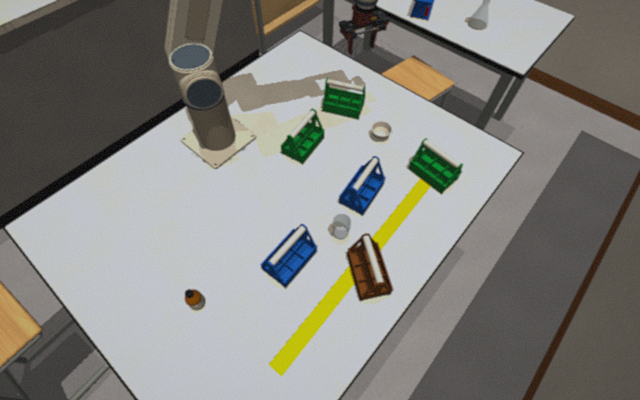

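Top view: blue carriers at about (257,183), on the left, and (371,190), on the right. The look-alikes are green at (186,134), (157,283) and (243,281), and brown at (330,123). I choose the two blue ones. The scene view shows the blue pair at (362,187) and (290,256). The tape is at row 139, the beaker at (313,170), the mortar at (172,216) and the bottle at (460,229).

Run:
```python
from h import *
a=shot('top');b=shot('scene')
hsv=cv2.cvtColor(a['pixels'],cv2.COLOR_RGB2HSV)
for nm,d in (('top',a),('scene',b)):
    m,bl=blobs(d,(105,120,40),(125,255,255),200)
    for s,c in bl: print(nm,s,c)
m,bl=blobs(a,(105,120,40),(125,255,255),200)
for s,c in bl:
    x,y,w,h=s[:4]
    # bar: whitish pixels enclosed in hull of blue
    mm=np.zeros_like(m);roi=m[y:y+h,x:x+w];pts=cv2.findNonZero(roi)+np.array([x,y]);hull=cv2.convexHull(pts)
    cv2.fillConvexPoly(mm,hull,255)
    br=((hsv[:,:,1]<60)&(hsv[:,:,2]>150)&(mm>0)).astype(np.uint8)
    n,l,st,cc=cv2.connectedComponentsWithStats(br);i=1+np.argmax(st[1:,4])
    pp=np.argwhere(l==i)[:,::-1].astype(np.float32)
    r=cv2.minAreaRect(pp);bx=cv2.boxPoints(r)
    print('bar',st[i],cc[i],'rect',r, onplane(a,*cc[i],125))
    W=np.array([onplane(a,*p,125)[:2] for p in pp]);ev=np.linalg.eigh(np.cov(W.T))[1][:,1];print('bar yaw',np.degrees(np.arctan2(-ev[0]*np.sign(ev[1]),abs(ev[1]))))
    print('hull0', [tuple(onplane(a,*p[0],0)[:2]) for p in cv2.approxPolyDP(hull,2.5,True)],[tuple(p[0]) for p in cv2.approxPolyDP(hull,2.5,True)])
m,bl=blobs(a,(25,120,100),(35,255,255),100)
for s,c in bl: print('tape',s,onplane(a,*c,0),)
p=cv2.findNonZero(m);r=cv2.boxPoints(cv2.minAreaRect(p));print([onplane(a,*q,0)[:2] for q in r])
for n,(u,v,z) in dict(beaker=(313,171,40),mortar=(172,216,30),bottle=(460,229,80),green=(243,282,50),greenT=(243,282,125)).items(): print(n,onplane(a,u,v,z))
for d,x,y,w,h,n in((a,210,150,210,70,'c0.png'),): cv2.imwrite('pics/'+n,cv2.resize(d['pixels'][y:y+h,x:x+w,::-1],None,fx=3.8,fy=3.8,interpolation=cv2.INTER_CUBIC))
```

```text
top [ 229  165   55   36 1196] [257.4 184.3]
top [ 345  174   55   33 1208] [369.3 191.7]
scene [411   0  23  19 271] [421.3   8.2]
scene [ 340  162   45   52 1038] [361.9 190.6]
scene [ 261  229   55   58 1286] [290.5 259.2]
bar [230 171  49  10 210] [254.23333333 175.7       ] rect ((254.01705932617188, 175.6450653076172), (4.5568084716796875, 48.48911666870117), 83.2901611328125) [592.  173.2 125. ]
bar yaw 8.822056515580229
hull0 [(np.float64(559.7), np.float64(92.9)), (np.float64(534.8), np.float64(244.1)), (np.float64(591.2), np.float64(273.9)), (np.float64(635.8), np.float64(266.6)), (np.float64(658.2), np.float64(106.9))] [(np.int32(283), np.int32(194)), (np.int32(237), np.int32(200)), (np.int32(229), np.int32(183)), (np.int32(232), np.int32(170)), (np.int32(280), np.int32(165))]
bar [350 182  48   6 208] [374.0625     184.23076923] rect ((373.515625, 184.12461853027344), (4.7235236167907715, 47.0602912902832), 88.56790161132812) [ 577.3 -189.7  125. ]
bar yaw 2.7672087211005003
hull0 [(np.float64(616.2), np.float64(-294.3)), (np.float64(537.4), np.float64(-274.0)), (np.float64(529.1), np.float64(-114.1)), (np.float64(627.5), np.float64(-112.4)), (np.float64(639.4), np.float64(-270.7))] [(np.int32(399), np.int32(181)), (np.int32(393), np.int32(204)), (np.int32(345), np.int32(205)), (np.int32(345), np.int32(176)), (np.int32(392), np.int32(174))]
tape [ 202  133  106   13 1302] [745.8 203.4   0. ]
tape [ 336  132  110   13 1343] [ 764.5 -274.1    0. ]
[array([761.2, 375.8]), array([ 794.7, -453. ]), array([ 750. , -452.3]), array([717.2, 372.4])]
beaker [631.9  -4.3  40. ]
mortar [472.  443.2  30. ]
bottle [ 453.4 -465.4   80. ]
green [271.9 201.7  50. ]
greenT [276.1 189.7 125. ]
```

View pics/c0.png

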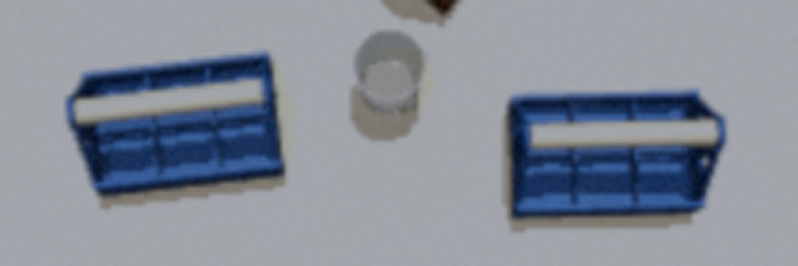

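Crop: both blue carriers are clear, with white bars at crop (170,103) and (625,133). The left one is yawed about 9° and the right about 3°, and the tape about 2.3°. I'll straddle the left bar with half-open fingers aligned to the carrier's x axis.

Request:
step_arm:
  targets:
    - [[0.46,-0.53,-0.07,0,0,-0.96,0.5],[0.46,-0.53,-0.07,0,0,-0.96,0.5],[0.46,-0.53,-0.07,0,0,-0.96,0.5],[0.46,-0.53,-0.07,0,0,-0.96,0.5],[0.46,-0.53,-0.07,0,0,-0.96,0.5]]

```text
t: 0.82
ee_pos: [366.3, 439.1, 387.0]
orientation: [-1.151, -2.923, 0.0]
ft_force: [0.4, -0.7, -0.5]
width: 44.6
grasp_force: 0.0
```

Request:
step_arm:
  targets:
    - [[0.46,-0.53,-0.07,0,0,-0.96,0.5],[0.46,-0.53,-0.07,0,0,-0.96,0.5],[0.46,-0.53,-0.07,0,0,-0.96,0.5],[0.46,-0.53,-0.07,0,0,-0.96,0.5],[0.46,-0.53,-0.07,0,0,-0.96,0.5]]

```text
t: 1.45
ee_pos: [481.4, 306.5, 369.5]
orientation: [-1.622, -2.69, 0.0]
ft_force: [0.3, 0.5, -0.4]
width: 43.8
grasp_force: 0.0
```

Request:
step_arm:
  targets:
    - [[0.46,-0.53,-0.07,0,0,-0.96,0.5],[0.46,-0.53,-0.07,0,0,-0.96,0.5],[0.46,-0.53,-0.07,0,0,-0.96,0.5],[0.46,-0.53,-0.07,0,0,-0.96,0.5],[0.46,-0.53,-0.07,0,0,-0.96,0.5]]

```text
t: 2.08
ee_pos: [596.3, 174.1, 351.9]
orientation: [-2.048, -2.382, 0.0]
ft_force: [-0.3, 0.5, -0.6]
width: 43.7
grasp_force: 0.0
```

Run:
```python
from h import *
from scipy.spatial.transform import Rotation as R
d=shot('wrist','w1.png');o=readout.get_obs()
print(o['t'],o['ee_pos'],o['width'],R.from_rotvec(o['orientation']).as_matrix().round(3).tolist(),o['qpos'])
print(ray(d,320,200),proj(d,(594,175,130)))
```

```text
2.125 [598.49783301 171.4662616  351.65644879] 43.94638587962036 [[-0.146, 0.989, 0.001], [0.989, 0.146, -0.001], [-0.001, 0.001, -1.0]] [ 0.26020364  0.48135902  1.67399086 -0.00174513  0.98515403  0.11500646]
(array([583.81648196, 249.12025316, 331.89149431]), array([ 0.04526904, -0.26177178, -0.96412089])) [316.5 229. ]
```

View pics/w1.png

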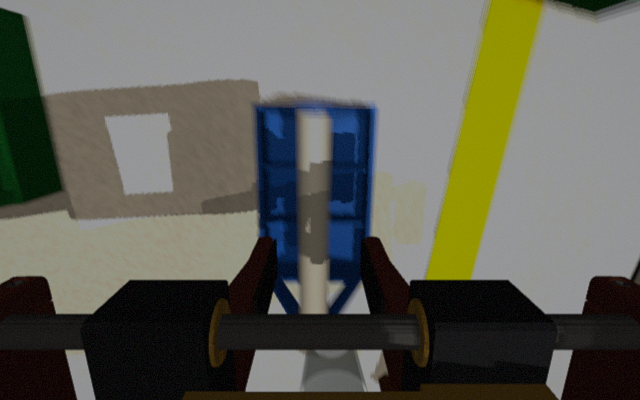

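The wrist view shows the white bar running down columns 313–316 between the fingers (275 and 365), already well aligned. One quick ray check, then down.

Run:
```python
from h import *
d=get_image('wrist')
for p in ((314,110),(314,229),(314,290)): print(onplane(d,*p,130))
print(proj(d,(605,247,128)),proj(d,(583,100,128)))
print(readout.get_obs()['ee_pos'])
```

```text
[584.5 244.4 130. ]
[594.9 172.1 130. ]
[601.1 128.9 130. ]
[349.4 110.6] [282.5 321.5]
[597.29876308 172.75811312 351.68015214]
```

```bash
cat > plan.py <<'E'
import numpy as np, json, sys
def G(th,lead,L=164,creep=0):
    ph=np.radians(67.38+th); tau=np.radians(np.clip((th-30)/2,0,30))
    B=np.array([-50+creep+130*np.cos(ph),130*np.sin(ph)])
    G=B+lead*np.array([np.cos(tau),np.sin(tau)])
    return np.array([G[0]-L*np.sin(tau),G[1]+L*np.cos(tau),np.degrees(tau)])
def plan(wps,s0,z0,yaw,claw,n=None,tau0=0):
    """wps list of (theta,lead,creep); cumulative rounding"""
    c,s=np.cos(np.radians(yaw)),np.sin(np.radians(yaw)); cur=np.array([s0*c,s0*s,z0]);tau=tau0;rows=[]
    for th,ld,cr in wps:
        q=G(th,ld,creep=cr);tgt=np.array([q[0]*c,q[0]*s,q[1]])
        d=np.round((tgt-cur)/50,2);w=np.round(-(q[2]-tau)/4*np.array([-s,c]),2)
        cur=cur+d*50;tau=tau+np.hypot(*w)*4*np.sign(w[0]*s-w[1]*c)
        rows.append([*d.tolist(),*w.tolist(),0,claw])
    for i in range(0,len(rows),5): print(json.dumps(rows[i:i+5]),'# th',wps[min(i+4,len(wps)-1)][0])
    print('end s,z,tau',cur[:2]@[c,s],cur[2],tau)
E
python3 - <<'E'
from plan import *
# tip: theta0..90
w=[(0,-6,0),(0,-12,0)]+[(t,-12-13*t/90,0) for t in np.linspace(3.5,90,28)]
plan(w,2.2,284,8.3,.5)
E
```

```text
[[-0.16, -0.02, -0.0, 0.0, -0.0, 0, 0.5], [-0.12, -0.02, -0.0, 0.0, -0.0, 0, 0.5], [-0.16, -0.02, 0.06, 0.0, -0.0, 0, 0.5], [-0.14, -0.03, 0.04, 0.0, -0.0, 0, 0.5], [-0.15, -0.02, 0.04, 0.0, -0.0, 0, 0.5]] # th 9.907407407407408
[[-0.15, -0.02, 0.02, 0.0, -0.0, 0, 0.5], [-0.15, -0.02, 0.02, 0.0, -0.0, 0, 0.5], [-0.16, -0.02, 0.02, 0.0, -0.0, 0, 0.5], [-0.15, -0.03, -0.0, 0.0, -0.0, 0, 0.5], [-0.15, -0.02, -0.0, 0.0, -0.0, 0, 0.5]] # th 25.925925925925927
[[-0.16, -0.02, -0.02, 0.0, -0.0, 0, 0.5], [-0.21, -0.03, -0.02, 0.04, -0.29, 0, 0.5], [-0.24, -0.04, -0.05, 0.06, -0.4, 0, 0.5], [-0.24, -0.03, -0.05, 0.06, -0.39, 0, 0.5], [-0.24, -0.04, -0.06, 0.06, -0.4, 0, 0.5]] # th 41.94444444444444
[[-0.23, -0.03, -0.08, 0.06, -0.39, 0, 0.5], [-0.23, -0.03, -0.08, 0.06, -0.4, 0, 0.5], [-0.22, -0.04, -0.1, 0.06, -0.39, 0, 0.5], [-0.22, -0.03, -0.1, 0.06, -0.4, 0, 0.5], [-0.22, -0.03, -0.11, 0.06, -0.4, 0, 0.5]] # th 57.96296296296296
[[-0.21, -0.03, -0.13, 0.06, -0.39, 0, 0.5], [-0.2, -0.03, -0.13, 0.06, -0.4, 0, 0.5], [-0.19, -0.03, -0.14, 0.06, -0.39, 0, 0.5], [-0.19, -0.03, -0.16, 0.06, -0.4, 0, 0.5], [-0.18, -0.02, -0.16, 0.06, -0.4, 0, 0.5]] # th 73.98148148148148
[[-0.18, -0.03, -0.16, 0.06, -0.39, 0, 0.5], [-0.16, -0.02, -0.18, 0.06, -0.4, 0, 0.5], [-0.16, -0.02, -0.18, 0.06, -0.39, 0, 0.5], [-0.15, -0.03, -0.19, 0.06, -0.4, 0, 0.5], [-0.14, -0.02, -0.19, 0.06, -0.4, 0, 0.5]] # th 90.0
end s,z,tau -273.71478845586756 179.5 30.016356107573607
```

Request:
step_arm:
  targets:
    - [[0,0,-0.27,0,0,0,0.5],[0,0,-0.27,0,0,0,0.5],[0,0,-0.27,0,0,0,0.5],[0,0,-0.27,0,0,0,0.5],[0,0,-0.27,0,0,0,0.5]]

```text
t: 2.8
ee_pos: [595.5, 175.3, 283.6]
orientation: [-2.045, -2.385, 0.001]
ft_force: [-0.5, -0.2, 0.1]
width: 43.7
grasp_force: 0.0
```

Request:
step_arm:
  targets:
    - [[-0.14,-0.02,0,0,0,0,0.5],[-0.12,-0.02,0,0,0,0,0.5],[-0.16,-0.02,0.06,0,0,0,0.5],[-0.14,-0.03,0.04,0,0,0,0.5],[-0.15,-0.02,0.04,0,0,0,0.5]]

```text
t: 3.42
ee_pos: [560.1, 169.5, 292.6]
orientation: [2.045, 2.383, 0.003]
ft_force: [2.3, -1.2, 0.9]
width: 43.9
grasp_force: 0.8
```

Request:
step_arm:
  targets:
    - [[-0.15,-0.02,0.02,0,0,0,0.5],[-0.15,-0.02,0.02,0,0,0,0.5],[-0.16,-0.02,0.02,0,0,0,0.5],[-0.15,-0.03,0,0,0,0,0.5],[-0.15,-0.02,0,0,0,0,0.5]]

```text
t: 4.05
ee_pos: [521.6, 163.9, 294.5]
orientation: [-2.045, -2.384, 0.001]
ft_force: [0.3, -0.5, 0.6]
width: 44.4
grasp_force: 0.5
```

Run:
```python
from h import *
b=get_image('scene');a=get_image('top')
im=np.hstack([cv2.resize(a['pixels'][130:300,180:400,::-1],None,fx=2,fy=2),cv2.resize(b['pixels'][100:270,260:440,::-1],None,fx=2,fy=2)])
cv2.imwrite('pics/t1.png',im)
```

```text
(no output)
```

View pics/t1.png

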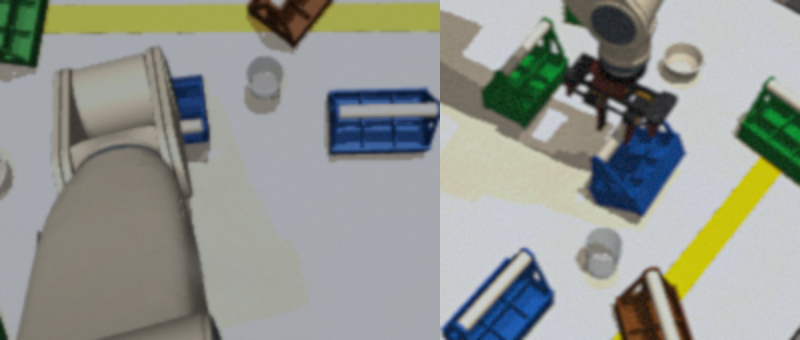

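Crop: the left carrier at (640,165) is leaning towards the robot with its bar between the fingers. Continuing.

Request:
step_arm:
  targets:
    - [[-0.16,-0.02,-0.02,0,0,0,0.5],[-0.21,-0.03,-0.02,0.04,-0.29,0,0.5],[-0.24,-0.04,-0.05,0.06,-0.4,0,0.5],[-0.24,-0.03,-0.05,0.06,-0.39,0,0.5],[-0.24,-0.04,-0.06,0.06,-0.4,0,0.5]]

```text
t: 4.78
ee_pos: [466.6, 155.8, 284.5]
orientation: [1.999, 2.33, 0.122]
ft_force: [0.3, 0.0, 0.1]
width: 43.8
grasp_force: 0.4
```

Request:
step_arm:
  targets:
    - [[-0.23,-0.03,-0.08,0.06,-0.39,0,0.5],[-0.23,-0.03,-0.08,0.06,-0.4,0,0.5],[-0.22,-0.04,-0.1,0.06,-0.39,0,0.5],[-0.22,-0.03,-0.1,0.06,-0.4,0,0.5],[-0.22,-0.03,-0.11,0.06,-0.4,0,0.5]]

```text
t: 5.4
ee_pos: [410.5, 147.8, 261.0]
orientation: [1.933, 2.253, 0.277]
ft_force: [-0.3, 0.6, -0.3]
width: 44.1
grasp_force: 0.1
```

Request:
step_arm:
  targets:
    - [[-0.21,-0.03,-0.13,0.06,-0.39,0,0.5],[-0.2,-0.03,-0.13,0.06,-0.4,0,0.5],[-0.19,-0.03,-0.14,0.06,-0.39,0,0.5],[-0.19,-0.03,-0.16,0.06,-0.4,0,0.5],[-0.18,-0.02,-0.16,0.06,-0.4,0,0.5]]

```text
t: 6.02
ee_pos: [368.5, 144.6, 233.0]
orientation: [1.872, 2.176, 0.386]
ft_force: [1.4, 0.1, -0.4]
width: 44.0
grasp_force: 0.0
```

Request:
step_arm:
  targets:
    - [[-0.18,-0.03,-0.16,0.06,-0.39,0,0.5],[-0.16,-0.02,-0.18,0.06,-0.4,0,0.5],[-0.16,-0.02,-0.18,0.06,-0.39,0,0.5],[-0.15,-0.03,-0.19,0.06,-0.4,0,0.5],[-0.14,-0.02,-0.19,0.06,-0.4,0,0.5]]

```text
t: 6.65
ee_pos: [362.9, 151.8, 246.2]
orientation: [1.842, 2.136, 0.436]
ft_force: [0.4, -0.1, -0.4]
width: 43.6
grasp_force: 0.0
```

Request:
step_arm:
  targets:
    - [[0,0,0,0,0,0,0.5],[0,0,0,0,0,0,0.5],[0,0,0,0,0,0,0.5],[0,0,0,0,0,0,0.5],[0,0,0,0,0,0,0.5]]

```text
t: 7.28
ee_pos: [362.9, 151.6, 245.7]
orientation: [1.844, 2.135, 0.435]
ft_force: [0.4, 0.4, -0.0]
width: 43.9
grasp_force: 0.0
```

Run:
```python
from h import *
b=get_image('scene');a=get_image('top')
im=np.hstack([cv2.resize(a['pixels'][130:300,180:400,::-1],None,fx=2,fy=2),cv2.resize(b['pixels'][100:270,260:440,::-1],None,fx=2,fy=2)])
cv2.imwrite('pics/t2.png',im)
print(blobs(a,(105,120,40),(125,255,255),100)[1],blobs(b,(105,120,40),(125,255,255),100)[1])
print('orange',blobs(b,(5,150,150),(18,255,255),40)[1],blobs(a,(5,150,150),(18,255,255),20)[1])
print(readout.get_obs()['ee_pos'])
```

```text
[(array([ 345,  175,   54,   32, 1207], dtype=int32), array([369.3, 191.7])), (array([232, 192,  55,  46, 999], dtype=int32), array([257.9, 204.5]))] [(array([411,   0,  23,  19, 270], dtype=int32), array([421.4,   8.2])), (array([309, 150,  53,  51, 966], dtype=int32), array([340.4, 174.9])), (array([ 261,  229,   55,   58, 1288], dtype=int32), array([290.5, 259.2]))]
orange [] []
[362.94757506 151.66867078 245.77463427]
```

View pics/t2.png

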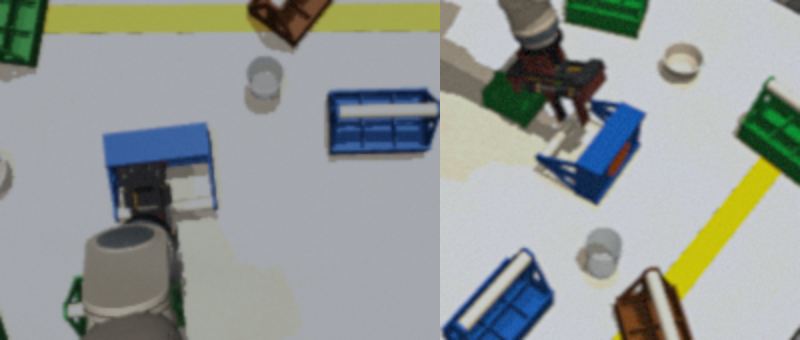

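Crop: the left carrier lies on its near wall with the orange stamp showing at crop (620,155), so the left one is the stamped one. The arm stopped at its inner reach and the fingers stand above the bar. I'll measure before standing it up.

Run:
```python
from h import *
a=get_image('top')
for u,v,z in ((232.5,198.5,100),(283.5,191.5,100),(232.5,214,100),(285,206,100),(276.5,226.5,55),(276.5,221.5,55),(276.5,232,55)): print((u,v),onplane(a,u,v,z))
hsv=cv2.cvtColor(a['pixels'],cv2.COLOR_RGB2HSV)
w=(hsv[215:245,270:290,2]); print(w); print(hsv[215:245,270:290,1])
o=readout.get_obs();print(o['qpos'].round(3),o['t'])
```

```text
(232.5, 198.5) [524.1 239.5 100. ]
(283.5, 191.5) [550.7  84.8 100. ]
(232.5, 214) [476.5 236.7 100. ]
(285, 206) [505.9  78.4 100. ]
(276.5, 226.5) [446.2 105.3  55. ]
(276.5, 221.5) [462. 106.  55.]
(276.5, 232) [429.  104.6  55. ]
[[103 103 102 101 102 102 105 123 129 127 130 131 131 126 129 132 106 150
  165 168]
 [103 104 101 102 102 103 104 121 127 128 130 128 129 128 125 131 103 147
  165 167]
 [102 102 103 100 108 111 113 126 132 132 132 132 134 149 129 124 101 147
  166 166]
 [111 109 112 115 143 153 152 157 161 162 162 162 161 166 133 125 101 147
  164 167]
 [151 153 154 155 163 165 164 167 173 173 173 171 171 170 133 128 112 134
  160 167]
 [164 166 168 166 167 165 167 168 173 174 174 173 173 171 139 132 111 122
  158 166]
 [165 166 166 166 165 166 166 169 172 173 174 175 174 171 143 136 127 120
  153 166]
 [168 167 166 166 166 166 167 170 173 173 174 172 173 174 164 144 134 119
  151 163]
 [166 166 167 165 167 165 166 166 171 172 172 173 174 173 169 142 133 109
  149 164]
 [166 166 166 165 165 166 164 166 170 171 170 169 171 172 169 137 131 108
  150 164]
 [167 167 166 16
[... 3585 characters left out ...]
 27  27  26  24  26  27  26  24  25  26  24
    9   9]
 [ 31  26  31  31  25  23  25  27  30  25  26  24  23  21   5  13  21  24
   15   8]
 [ 26  27  22  20  21  21  21  23  25  18  14  13  15  14  11  11   0   7
    3  14]
 [ 22  14  12  10  10  10  15  18  15  13  11  11  17  17  14  14  11  11
    8  12]
 [ 13  14  12   9   8   9  14  15  15  14  12  14  15  14  14  15  14  11
    8  13]
 [ 14  15  11   9   9   9  11  15  14  14  12  15  12  12  14  14  14  12
    8   6]
 [ 11  15  12   9   8   6   9  12  14  12  12  14  11  14  15  17  12  14
   14   9]
 [  9  11  11   9   9   8   6  11  14  12  15  14  14  14  15  17  14  15
   14  12]]
[ 0.405  0.382  2.325 -1.311  0.127  1.543] 7.425
```

Request:
step_arm:
  targets:
    - [[0.16,-0.04,0.06,-0.15,0.99,0,0.5],[0.16,-0.04,0.06,-0.15,0.99,0,0.5],[0.16,-0.04,0.06,-0.15,0.99,0,0.5],[0.16,-0.04,0.06,-0.15,0.99,0,0.5],[0.16,-0.04,0.06,-0.15,0.99,0,0.5]]

```text
t: 8.05
ee_pos: [393.9, 141.7, 257.0]
orientation: [1.958, 2.267, 0.148]
ft_force: [-0.4, -0.3, -0.5]
width: 43.7
grasp_force: 0.0
```

```bash
cat >> h.py <<'E'
from scipy.spatial.transform import Rotation as R
def st():
    o=readout.get_obs();M=R.from_rotvec(o['orientation']).as_matrix()
    print('t',o['t'],'tcp',o['ee_pos'].round(1),'toolz',M[:,2].round(3),'tooly',M[:,1].round(3),'q',o['qpos'].round(2),'tip',(o['ee_pos']+182*M[:,2]).round(1),'F',o['ft_force'].round(1))
E
python3 -c "
from h import *
st()"
```

```text
t 8.05 tcp [393.9 141.7 257. ] toolz [ 0.172 -0.019 -0.985] tooly [0.975 0.147 0.167] q [ 0.34  0.38  2.21 -0.19  0.41  0.36] tip [425.1 138.3  77.7] F [-0.4 -0.3 -0.5]
```

Request:
step_arm:
  targets:
    - [[0,0,0,0,0,0,0.5],[0,0,-0.2,0,0,0,0.5],[0,0,-0.2,0,0,0,0.5],[0,0,-0.2,0,0,0,0.5],[0,0,-0.2,0,0,0,0.5]]

```text
t: 8.68
ee_pos: [393.5, 141.7, 215.9]
orientation: [1.957, 2.265, 0.149]
ft_force: [-0.2, -0.1, -0.0]
width: 43.9
grasp_force: 0.0
```

```bash
python3 -c "
from h import *
st()
d=shot('wrist','w3.png')
b=get_image('scene')
im=np.hstack([cv2.resize(d['pixels'][:,:,::-1],(480,300)),cv2.resize(b['pixels'][120:220,290:390,::-1],(300,300))])
cv2.imwrite('pics/w3.png',im)"
```

```text
t 8.675 tcp [393.5 141.7 215.9] toolz [ 0.174 -0.019 -0.985] tooly [0.975 0.147 0.169] q [ 0.34  0.48  2.22 -0.26  0.3   0.44] tip [425.1 138.2  36.7] F [-0.2 -0.1 -0. ]
```

View pics/w3.png

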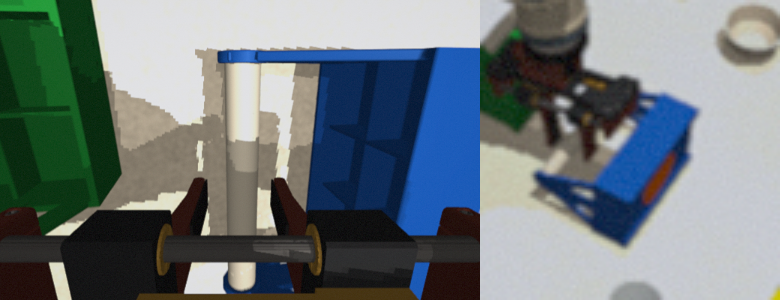

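The wrist view shows the bar (col 243) between the two fingers (205 and 275), with the tips below it. The scene crop shows the stamped underside facing away. I'll narrow the fingers slightly to cut play and push it up.

```bash
cat > plan2.py <<'E'
import plan, numpy as np
from plan import *
def G2(th,lead,L=164,creep=0):
    ph=np.radians(67.38+th); tau=np.radians(np.clip((th-50)/4,0,10))
    B=np.array([-50+creep+130*np.cos(ph),130*np.sin(ph)])
    g=B+lead*np.array([np.cos(tau),np.sin(tau)])
    return np.array([g[0]-L*np.sin(tau),g[1]+L*np.cos(tau),np.degrees(tau)])
plan.G=G2
E
python3 - <<'E'
from plan2 import *
yaw=8.5;c,s=np.cos(np.radians(yaw)),np.sin(np.radians(yaw))
s0=(393.5-595.5)*c+(141.7-170)*s
w=[(90,3,-9),(90,7,-9)]+[(t,7,-9) for t in np.arange(87,74,-3)]+[(t,7,-9) for t in np.arange(73,59,-2)]+[(t,7-12*(60-t)/60,-9) for t in np.arange(57,-.1,-3)]
w+= [(0,-3,-9),(0,-1,-9),(0,0,-9)]
print(len(w),s0,G2(90,0,creep=-9)); plan.plan(w,s0,215.9,yaw,.38,tau0=10)
E
```

```text
37 -203.96421073407518 [-207.47818328  211.50875435   10.        ]Traceback (most recent call last):
  File "<stdin>", line 6, in <module>
AttributeError: 'function' object has no attribute 'plan'
```

```bash
sed -i 's/^import plan, numpy as np/import plan as P, numpy as np/; s/^plan.G=/P.G=/' plan2.py
python3 - <<'E'
from plan2 import *
yaw=8.5;c,s=np.cos(np.radians(yaw)),np.sin(np.radians(yaw))
s0=(393.5-595.5)*c+(141.7-170)*s
w=[(90,3,-9),(90,7,-9)]+[(t,7,-9) for t in np.arange(87,74,-3)]+[(t,7,-9) for t in np.arange(73,59,-2)]+[(t,7-12*(60-t)/60,-9) for t in np.arange(57,-.1,-3)]
w+= [(0,-3,-9)]
plan(w,s0,215.9,yaw,.38,tau0=10)
E
```

```text
[[-0.01, -0.0, -0.08, 0.0, -0.0, 0, 0.38], [0.08, 0.01, 0.02, 0.0, -0.0, 0, 0.38], [0.09, 0.01, 0.13, -0.03, 0.19, 0, 0.38], [0.11, 0.02, 0.12, -0.03, 0.18, 0, 0.38], [0.11, 0.02, 0.12, -0.03, 0.19, 0, 0.38]] # th 81
[[0.11, 0.01, 0.12, -0.03, 0.18, 0, 0.38], [0.13, 0.02, 0.11, -0.03, 0.19, 0, 0.38], [0.08, 0.01, 0.08, -0.02, 0.12, 0, 0.38], [0.09, 0.02, 0.07, -0.02, 0.12, 0, 0.38], [0.09, 0.01, 0.07, -0.02, 0.13, 0, 0.38]] # th 69
[[0.09, 0.01, 0.06, -0.02, 0.12, 0, 0.38], [0.09, 0.02, 0.06, -0.02, 0.12, 0, 0.38], [0.1, 0.01, 0.07, -0.02, 0.13, 0, 0.38], [0.09, 0.02, 0.05, -0.02, 0.12, 0, 0.38], [0.19, 0.03, 0.11, -0.04, 0.25, 0, 0.38]] # th 57.0
[[0.15, 0.02, 0.07, -0.03, 0.18, 0, 0.38], [0.14, 0.02, 0.07, -0.03, 0.19, 0, 0.38], [0.13, 0.02, 0.06, -0.01, 0.06, 0, 0.38], [0.11, 0.01, 0.06, 0.0, -0.0, 0, 0.38], [0.11, 0.02, 0.04, 0.0, -0.0, 0, 0.38]] # th 42.0
[[0.12, 0.02, 0.05, 0.0, -0.0, 0, 0.38], [0.12, 0.02, 0.03, 0.0, -0.0, 0, 0.38], [0.12, 0.01, 0.03, 0.0, -0.0, 0, 0.38], [0.12, 0.02, 0.02, 0.0, -0.0, 0, 0.38], [0.12, 0.02, 0.01, 0.0, -0.0, 0, 0.38]] # th 27.0
[[0.12, 0.02, 0.01, 0.0, -0.0, 0, 0.38], [0.12, 0.02, 0.0, 0.0, -0.0, 0, 0.38], [0.13, 0.02, -0.01, 0.0, -0.0, 0, 0.38], [0.12, 0.01, -0.01, 0.0, -0.0, 0, 0.38], [0.12, 0.02, -0.02, 0.0, -0.0, 0, 0.38]] # th 12.0
[[0.12, 0.02, -0.03, 0.0, -0.0, 0, 0.38], [0.12, 0.02, -0.04, 0.0, -0.0, 0, 0.38], [0.11, 0.01, -0.04, 0.0, -0.0, 0, 0.38], [0.12, 0.02, -0.05, 0.0, -0.0, 0, 0.38], [0.04, 0.01, 0.0, 0.0, -0.0, 0, 0.38]] # th 0
end s,z,tau -11.838628478117068 283.9 -0.008826301237036233
```

Request:
step_arm:
  targets:
    - [[0,0,-0.04,0,0,0,0.38],[0.08,0.01,0.02,0,0,0,0.38],[0.09,0.01,0.13,-0.03,0.19,0,0.38],[0.11,0.02,0.12,-0.03,0.18,0,0.38],[0.11,0.02,0.12,-0.03,0.19,0,0.38]]

```text
t: 9.4
ee_pos: [413.2, 144.6, 234.8]
orientation: [1.974, 2.287, 0.104]
ft_force: [-2.9, -1.5, 1.6]
width: 33.6
grasp_force: 1.2
```

Request:
step_arm:
  targets:
    - [[0.11,0.01,0.12,-0.03,0.18,0,0.38],[0.13,0.02,0.11,-0.03,0.19,0,0.38],[0.08,0.01,0.08,-0.02,0.12,0,0.38],[0.09,0.02,0.07,-0.02,0.12,0,0.38],[0.09,0.01,0.07,-0.02,0.13,0,0.38]]

```text
t: 10.02
ee_pos: [438.4, 148.2, 257.0]
orientation: [1.996, 2.315, 0.044]
ft_force: [-3.1, -1.0, 2.7]
width: 33.4
grasp_force: 1.6
```

```bash
python3 -c "
from h import *
st()
b=get_image('scene');d=get_image('wrist')
im=np.hstack([cv2.resize(d['pixels'][:,:,::-1],(480,300)),cv2.resize(b['pixels'][120:220,290:390,::-1],(300,300))])
cv2.imwrite('pics/w4.png',im)"
```

```text
t 10.025 tcp [438.4 148.2 257. ] toolz [ 0.083 -0.034 -0.996] tooly [0.986 0.149 0.077] q [ 0.32  0.43  2.09 -0.11  0.55  0.26] tip [453.5 142.   75.8] F [-3.1 -1.   2.7]
```

View pics/w4.png

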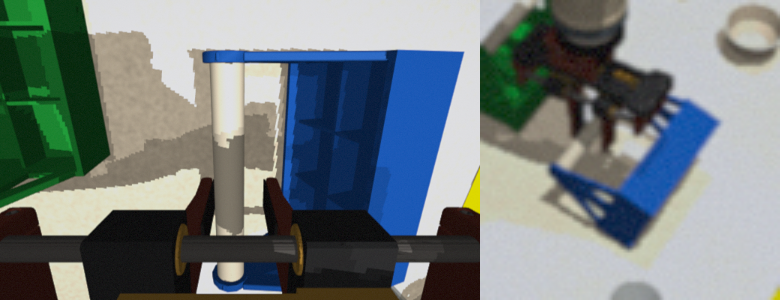

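The wrist view shows the bar (col 230) resting on the near finger, with the far wall rising. I suspect some sliding, so I'll measure the bar height.

Run:
```python
from h import *
d=get_image('wrist');g=d['pixels'].astype(int)
for r in (90,120,150,170):
    row=g[r];w=(row.max(1)-row.min(1)<40)&(row.sum(1)>390)
    print(r,[ (int(a[0]),int(a[-1])) for a in np.split(np.where(w)[0],np.where(np.diff(np.where(w)[0])>1)[0]+1) if len(a)>8 and 230<a[0]<360])
K=np.array(d['intrinsics']);print(K[0,0])
for z in (50,60,70,80,90):
    A=onplane(d,307,90,z);B=onplane(d,307,170,z);print(z,A,B)
```

```text
90 [(281, 374)]
120 [(282, 378)]
150 [(283, 375)]
170 [(284, 324), (358, 373)]
336.72154330487854
50 [437.8 224.3  50. ] [443.7 182.4  50. ]
60 [437.3 224.2  60. ] [442.9 184.6  60. ]
70 [436.8 224.2  70. ] [442.  186.8  70. ]
80 [436.3 224.1  80. ] [441.2 189.   80. ]
90 [435.8 224.   90. ] [440.4 191.2  90. ]
```

Run:
```python
from h import *
d=get_image('wrist');g=d['pixels'].astype(int)
print(g[170,270:345].sum(1).tolist())
for w in (40,41,42,43):
    c,r=ray(d,304.5,170);K=np.array(d['intrinsics']);print(w,(c+r*K[0,0]*20/w).round(1))
```

```text
[362, 358, 360, 358, 362, 356, 362, 353, 354, 356, 357, 345, 308, 343, 406, 456, 493, 527, 550, 573, 601, 620, 634, 642, 647, 653, 653, 657, 664, 668, 669, 671, 678, 671, 677, 676, 677, 674, 676, 671, 673, 669, 669, 665, 662, 662, 652, 608, 591, 574, 557, 538, 510, 478, 431, 367, 355, 355, 362, 364, 356, 366, 353, 355, 349, 356, 359, 351, 358, 340, 345, 348, 341, 334, 340]
40 [440.6 186.4  68.9]
41 [440.4 187.2  72.9]
42 [440.1 188.1  76.8]
43 [439.8 188.9  80.4]
```

Run:
```python
from plan2 import *
g=G2
P.G=lambda th,ld,creep: g(th,ld,158,creep)
yaw=8.5;c,s=np.cos(np.radians(yaw)),np.sin(np.radians(yaw))
s0=(438.4-595.5)*c+(148.2-170)*s
w=[(75,7,2),(74.5,7,2)]+[(t,7,2) for t in np.arange(73,59,-2)]+[(t,7-12*(60-t)/60,2) for t in np.arange(57,-.1,-3)]+[(0,-3,2)]
print(s0);plan(w,s0,257,yaw,.38,tau0=4.7)
```

```text
-158.59663729678266
[[-0.05, -0.01, -0.4, 0.06, -0.38, 0, 0.38], [0.02, 0.01, 0.02, -0.0, 0.03, 0, 0.38], [0.06, 0.0, 0.06, -0.01, 0.09, 0, 0.38], [0.09, 0.02, 0.07, -0.02, 0.13, 0, 0.38], [0.09, 0.01, 0.06, -0.02, 0.12, 0, 0.38]] # th 69
[[0.09, 0.01, 0.07, -0.02, 0.12, 0, 0.38], [0.09, 0.02, 0.06, -0.02, 0.13, 0, 0.38], [0.09, 0.01, 0.06, -0.02, 0.12, 0, 0.38], [0.1, 0.02, 0.06, -0.02, 0.12, 0, 0.38], [0.19, 0.02, 0.11, -0.04, 0.25, 0, 0.38]] # th 57.0
[[0.14, 0.03, 0.07, -0.03, 0.18, 0, 0.38], [0.14, 0.02, 0.07, -0.03, 0.19, 0, 0.38], [0.13, 0.02, 0.06, -0.01, 0.06, 0, 0.38], [0.11, 0.01, 0.05, -0.0, 0.0, 0, 0.38], [0.11, 0.02, 0.05, -0.0, 0.0, 0, 0.38]] # th 42.0
[[0.12, 0.02, 0.04, -0.0, 0.0, 0, 0.38], [0.12, 0.01, 0.04, -0.0, 0.0, 0, 0.38], [0.12, 0.02, 0.03, -0.0, 0.0, 0, 0.38], [0.12, 0.02, 0.02, -0.0, 0.0, 0, 0.38], [0.12, 0.02, 0.01, -0.0, 0.0, 0, 0.38]] # th 27.0
[[0.12, 0.02, 0.01, -0.0, 0.0, 0, 0.38], [0.12, 0.02, -0.0, -0.0, 0.0, 0, 0.38], [0.13, 0.01, -0.01, -0.0, 0.0, 0, 0.38], [0.12, 0.02, -0.01, -0.0, 0.0, 0, 0.38], [0.12, 0.02, -0.02, -0.0, 0.0, 0, 0.38]] # th 12.0
[[0.12, 0.02, -0.03, -0.0, 0.0, 0, 0.38], [0.12, 0.02, -0.04, -0.0, 0.0, 0, 0.38], [0.11, 0.01, -0.04, -0.0, 0.0, 0, 0.38], [0.12, 0.02, -0.05, -0.0, 0.0, 0, 0.38], [0.04, 0.01, -0.0, -0.0, 0.0, 0, 0.38]] # th 0
end s,z,tau -0.8366414507777828 278.0 0.0025191152671659445
```

Request:
step_arm:
  targets:
    - [[0,0,-0.15,0,0,0,0.38],[0.02,0,-0.12,0,0,0,0.38],[0.05,0.01,0,0,0,0,0.38],[0.07,0.01,0.04,0,0,0,0.38],[0.07,0.01,0.05,0,0,0,0.38]]

```text
t: 10.85
ee_pos: [449.1, 149.7, 248.1]
orientation: [1.995, 2.314, 0.045]
ft_force: [-3.2, -0.6, 2.8]
width: 33.2
grasp_force: 1.6
```

Request:
step_arm:
  targets:
    - [[0.09,0.01,0.07,-0.02,0.12,0,0.38],[0.09,0.02,0.06,-0.02,0.13,0,0.38],[0.09,0.01,0.06,-0.02,0.12,0,0.38],[0.1,0.02,0.06,-0.02,0.12,0,0.38],[0.15,0.02,0.1,-0.04,0.25,0,0.38]]

```text
t: 11.48
ee_pos: [475.1, 153.7, 265.5]
orientation: [2.016, 2.341, -0.017]
ft_force: [0.7, -0.7, -0.2]
width: 33.3
grasp_force: 0.0
```

Request:
step_arm:
  targets:
    - [[0.14,0.03,0.07,-0.03,0.18,0,0.38],[0.14,0.02,0.07,-0.03,0.19,0,0.38],[0.13,0.02,0.06,-0.01,0.06,0,0.38],[0.11,0.01,0.05,0,0,0,0.38],[0.11,0.02,0.05,0,0,0,0.38]]

```text
t: 12.1
ee_pos: [506.5, 158.7, 280.4]
orientation: [2.028, 2.356, -0.052]
ft_force: [0.5, 0.2, -0.8]
width: 33.1
grasp_force: 0.4
```

```bash
python3 -c "
from h import *
st()
b=get_image('scene');d=get_image('wrist')
im=np.hstack([cv2.resize(d['pixels'][:,:,::-1],(480,300)),cv2.resize(b['pixels'][120:220,290:390,::-1],(300,300))])
cv2.imwrite('pics/w5.png',im)
r=d['pixels'].astype(int)[170,240:370].sum(1);print(r.tolist())"
```

```text
t 12.1 tcp [506.5 158.7 280.4] toolz [ 0.003 -0.047 -0.999] tooly [ 0.989  0.149 -0.004] q [ 0.29  0.47  1.91 -0.07  0.77  0.19] tip [507.  150.1  98.6] F [ 0.5  0.2 -0.8]
[420, 433, 439, 437, 441, 432, 427, 442, 425, 435, 439, 434, 426, 424, 420, 421, 423, 425, 432, 428, 430, 424, 426, 428, 421, 430, 436, 434, 431, 424, 429, 426, 428, 436, 451, 450, 445, 442, 433, 420, 422, 420, 426, 425, 429, 427, 425, 422, 432, 435, 437, 441, 443, 431, 395, 375, 329, 323, 329, 335, 340, 337, 316, 326, 324, 326, 338, 347, 357, 340, 272, 330, 378, 417, 455, 481, 510, 535, 551, 567, 591, 601, 608, 613, 623, 622, 624, 628, 628, 639, 635, 639, 644, 649, 642, 650, 646, 650, 648, 650, 648, 643, 643, 639, 637, 642, 627, 628, 622, 626, 617, 607, 600, 582, 564, 533, 502, 455, 361, 161, 114, 120, 119, 126, 124, 111, 109, 103, 121, 100]
```

View pics/w5.png

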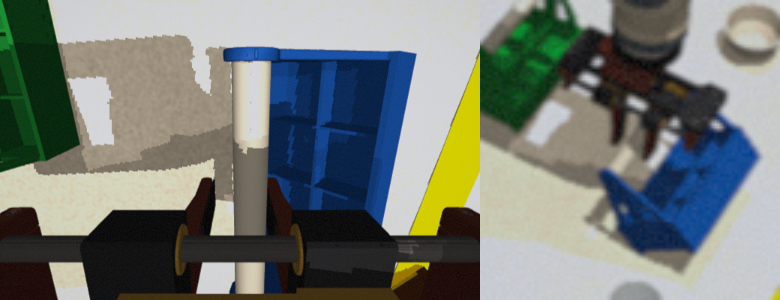

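The wrist and scene views show the bar (col 250) now resting on the far finger, with the carrier past balance and leaning back towards upright. I'll continue letting it down.

Request:
step_arm:
  targets:
    - [[0.12,0.02,0.04,0,0,0,0.38],[0.12,0.01,0.04,0,0,0,0.38],[0.12,0.02,0.03,0,0,0,0.38],[0.12,0.02,0.02,0,0,0,0.38],[0.12,0.02,0.01,0,0,0,0.38]]

```text
t: 12.82
ee_pos: [536.7, 163.2, 287.4]
orientation: [2.028, 2.356, -0.052]
ft_force: [0.5, 1.3, 0.6]
width: 33.2
grasp_force: 0.5
```

Request:
step_arm:
  targets:
    - [[0.12,0.02,0.01,0,0,0,0.38],[0.12,0.02,0,0,0,0,0.38],[0.13,0.01,-0.01,0,0,0,0.38],[0.12,0.02,-0.01,0,0,0,0.38],[0.12,0.02,-0.02,0,0,0,0.38]]

```text
t: 13.45
ee_pos: [567.2, 167.7, 285.8]
orientation: [2.028, 2.356, -0.052]
ft_force: [0.7, -0.4, -0.6]
width: 33.4
grasp_force: 0.5
```

Request:
step_arm:
  targets:
    - [[0.1,0.02,-0.03,0,0,0,0.38],[0.1,0.01,-0.03,0,0,0,0.38],[0.1,0.01,-0.04,0,0,0,0.38],[0,0,0,0,0,0,0.38],[0,0,0,0,0,0,0.38]]

```text
t: 14.08
ee_pos: [581.7, 169.6, 280.9]
orientation: [2.028, 2.356, -0.052]
ft_force: [0.8, -0.3, 0.9]
width: 33.4
grasp_force: 0.8
```

```bash
cat >> h.py <<'E'
def barw(d,row,lo=240,hi=400):
    """bar edges in the wrist picture at a row, and its 3D point from the 20 mm width"""
    r=d['pixels'].astype(int)[row,lo:hi].sum(1); k=int(np.argmax(np.convolve(r,np.ones(31)/31,'same')))
    T=430;a=k
    while r[a-1]>T:a-=1
    b=k
    while r[b+1]>T:b+=1
    c,ry=ray(d,lo+(a+b)/2,row);f=np.array(d['intrinsics'])[0,0]
    print('row',row,'edges',lo+a,lo+b,'at z120',onplane(d,lo+(a+b)/2,row,120),'width pt',(c+ry*f*20/(b-a+3)).round(1))
E
python3 -c "
from h import *
st()
d=get_image('wrist')
barw(d,150);barw(d,180)
b=get_image('scene');a=get_image('top')
for n,x in (('scene',b),('top',a)): print(n,[(s.tolist(),c.tolist()) for s,c in blobs(x,(105,120,40),(125,255,255),200)[1]])"
```

```text
t 14.075 tcp [581.7 169.6 280.9] toolz [ 0.003 -0.047 -0.999] tooly [ 0.989  0.149 -0.004] q [ 0.27  0.56  1.74 -0.06  0.85  0.16] tip [582.2 161.1  99.1] F [ 0.8 -0.3  0.9]
row 150 edges 317 357 at z120 [579.8 221.7 120. ] width pt [581.3 218.7 101. ]
row 180 edges 317 356 at z120 [581.7 209.2 120. ] width pt [583.4 204.7 101.9]
scene [([411, 0, 23, 19, 267], [421.3, 8.1]), ([343, 174, 44, 40, 938], [364.3, 193.6]), ([262, 229, 54, 58, 1289], [290.7, 259.1])]
top [([268, 161, 15, 32, 275], [275.5, 176.8]), ([345, 175, 55, 32, 1208], [369.3, 191.7])]
```

Request:
step_arm:
  targets:
    - [[0.08,0.01,-0.02,0,0,0,0.38],[0.08,0.01,-0.02,0,0,0,0.38],[0.08,0.01,-0.02,0,0,0,0.38],[0,0,0,0,0,0,0.38],[0,0,0,0,0,0,0.38]]

```text
t: 14.85
ee_pos: [593.8, 171.1, 277.9]
orientation: [2.028, 2.356, -0.052]
ft_force: [1.9, -0.9, -0.1]
width: 33.4
grasp_force: 0.6
```

```bash
python3 -c "
from h import *
st()
d=get_image('wrist')
barw(d,150);barw(d,180);print(readout.get_obs()['grasp_force'])
a=get_image('top')
print([(s.tolist(),c.tolist()) for s,c in blobs(a,(105,120,40),(125,255,255),200)[1]])"
```

```text
t 14.85 tcp [593.8 171.1 277.9] toolz [ 0.003 -0.047 -0.999] tooly [ 0.989  0.149 -0.004] q [ 0.27  0.58  1.72 -0.06  0.86  0.16] tip [594.3 162.6  96.1] F [ 1.9 -0.9 -0.1]
row 150 edges 317 357 at z120 [591.7 223.7 120. ] width pt [593.4 220.1  98. ]
row 180 edges 318 355 at z120 [593.5 211.4 120. ] width pt [596.2 204.2  91. ]
0.6224135868251324
[([268, 161, 15, 31, 271], [275.7, 176.8]), ([345, 175, 55, 32, 1209], [369.3, 191.7])]
```

Request:
step_arm:
  targets:
    - [[0.08,0.01,-0.02,0,0,0,0.38],[0.08,0.01,-0.02,0,0,0,0.38],[0.04,0.01,0,0,0,0,0.38],[0,0,0,0,0,0,0.38],[0,0,0,0,0,0,0.38]]

```text
t: 15.58
ee_pos: [603.6, 172.6, 275.8]
orientation: [2.028, 2.356, -0.053]
ft_force: [-0.2, -0.4, 0.1]
width: 32.9
grasp_force: 0.0
```

```bash
python3 -c "
from h import *
st()
d=get_image('wrist')
barw(d,150);barw(d,180);print(readout.get_obs()['grasp_force'])
a=get_image('top')
print([(s.tolist(),c.tolist()) for s,c in blobs(a,(105,120,40),(125,255,255),200)[1]])
m,_=blobs(a,(105,120,40),(125,255,255));ys,xs=np.where(m[140:215,262:290])
for u in (270,275,280): v=np.where(m[140:215,u])[0]+140; print(u,v.min(),v.max(),onplane(a,u,v.max()+.5,0))"
```

```text
t 15.575 tcp [603.6 172.6 275.8] toolz [ 0.002 -0.047 -0.999] tooly [ 0.989  0.149 -0.005] q [ 0.27  0.59  1.69 -0.06  0.87  0.16] tip [604.1 164.1  94. ] F [-0.2 -0.4  0.1]
row 150 edges 310 349 at z120 [598.4 225.1 120. ] width pt [599.9 220.5  92.3]
row 180 edges 310 348 at z120 [600.2 213.  120. ] width pt [602.  206.1  93. ]
0.0
[([268, 160, 15, 32, 268], [275.9, 177.1]), ([345, 175, 55, 32, 1207], [369.4, 191.7])]
270 161 176 [617.7 138.7   0. ]
275 160 191 [567.3 119.8   0. ]
280 168 190 [571.2 103.3   0. ]
```

Left carrier is upright again and unloaded, about 11 mm beyond its start. Now up and across to the right carrier.

Request:
step_arm:
  targets:
    - [[0,0,0.4,0,0,0,0.5],[0,0,0.6,0,0,0,0.5],[0,0,0.6,0,0,0,0.5],[0,0,0.2,0.1,0,0,0.5],[-0.05,-0.4,0,0.1,0,-0.15,0.5]]

```text
t: 16.3
ee_pos: [601.3, 152.9, 366.9]
orientation: [2.044, 2.353, -0.033]
ft_force: [-0.2, -0.2, -0.0]
width: 43.4
grasp_force: 0.0
```

Request:
step_arm:
  targets:
    - [[-0.05,-0.76,0,0.1,0,-0.15,0.5],[-0.05,-0.76,0,0.1,0,-0.15,0.5],[-0.05,-0.76,0,0.1,0,-0.15,0.5],[-0.05,-0.76,0,0.1,0,-0.15,0.5],[-0.05,-0.76,0,0.07,0,-0.15,0.5]]

```text
t: 16.92
ee_pos: [587.5, -39.6, 364.4]
orientation: [-2.124, -2.314, 0.001]
ft_force: [0.3, -0.4, -0.5]
width: 44.1
grasp_force: 0.0
```

Request:
step_arm:
  targets:
    - [[-0.05,-0.76,0,0,0,-0.15,0.5],[-0.05,-0.76,0,0,0,-0.15,0.5],[-0.05,-0.76,0,0,0,-0.15,0.5],[-0.05,-0.76,0,0,0,-0.15,0.5],[0,0,0,0,0,-0.1,0.5]]

```text
t: 17.55
ee_pos: [577.3, -192.2, 364.5]
orientation: [-2.184, -2.258, 0.0]
ft_force: [-0.6, 0.4, -0.5]
width: 44.1
grasp_force: 0.0
```

```bash
python3 -c "
from h import *
st()
d=get_image('wrist')
for r in (90,120,150,180,210): barw(d,r)
a=get_image('top')
m,bl=blobs(a,(105,120,40),(125,255,255),200);print([s.tolist() for s,c in bl])
for u in (240,250,260,270,280): v=np.where(m[140:225,u])[0]+140; print(u,v.min(),v.max(),onplane(a,u,v.max()+.5,0))"
```

```text
t 17.55 tcp [ 577.3 -192.2  364.5] toolz [-0.001  0.    -1.   ] tooly [ 0.999  0.033 -0.001] q [-0.34  0.45  1.7   0.    1.   -0.37] tip [ 577.2 -192.1  182.5] F [-0.6  0.4 -0.5]
row 90 edges 173 292 at z120 [ 519.  -107.7  120. ] width pt [ 559.4 -114.1  286.3]Traceback (most recent call last):
  File "<string>", line 5, in <module>
    for r in (90,120,150,180,210): barw(d,r)
                                   ~~~~^^^^^
  File "h.py", line 29, in barw
    while r[b+1]>T:b+=1
          ~^^^^^
IndexError: index 160 is out of bounds for axis 0 with size 160
```

```bash
cat >> h.py <<'E'
def barb(d,rows,z=120):
    m,_=blobs(d,(100,100,30),(130,255,255))
    for row in rows:
        x=np.where(m[row,200:440])[0]+200
        if len(x)<10: print(row,'none');continue
        g=np.diff(x);i=int(np.argmax(g));print('row',row,'blue',x[0],x[-1],'bar',x[i],x[i+1],'->',onplane(d,(x[i]+x[i+1])/2,row,z))
E
python3 -c "
from h import *
d=get_image('wrist')
barb(d,(110,130,150,180,200,220,240,260))
print(readout.get_obs()['ee_pos'])
a=get_image('top')
m,bl=blobs(a,(105,120,40),(125,255,255),200);print([s.tolist() for s,c in bl])
for u in (240,250,260,270,280): v=np.where(m[140:225,u])[0]+140; print(u,v.min(),v.max(),onplane(a,u,v.max()+.5,0))"
```

```text
row 110 blue 257 374 bar 298 330 -> [ 571.  -116.7  120. ]
row 130 blue 258 373 bar 299 330 -> [ 571.7 -129.2  120. ]
row 150 blue 259 373 bar 299 331 -> [ 572.5 -142.2  120. ]
row 180 blue 262 372 bar 301 331 -> [ 573.8 -162.5  120. ]
row 200 blue 263 372 bar 301 331 -> [ 574.3 -176.6  120. ]
row 220 blue 264 371 bar 302 331 -> [ 575.1 -191.2  120. ]
row 240 blue 276 360 bar 303 332 -> [ 576.3 -206.2  120. ]
row 260 blue 277 360 bar 303 333 -> [ 577.2 -221.8  120. ]
[ 577.79489698 -189.85788104  364.76462802]
[[229, 160, 54, 37, 1184], [345, 175, 19, 32, 344]]
240 165 195 [550.2 235.1   0. ]
250 163 194 [554.6 202.2   0. ]
260 162 193 [559.  169.2   0. ]
270 161 191 [566.8 136.4   0. ]
280 167 190 [571.2 103.3   0. ]
```

Run:
```python
from plan2 import *
g=G2
P.G=lambda th,ld,creep: g(th,ld,160,creep)
w=[(0,-4,0),(0,-8.5,0)]+[(t,-8.5,-9*t/90) for t in np.linspace(3.5,90,28)]
plan(w,2.3,280,3.2,.42)
```

```text
[[-0.13, -0.01, -0.0, 0.0, -0.0, 0, 0.42], [-0.09, -0.0, -0.0, 0.0, -0.0, 0, 0.42], [-0.15, -0.01, 0.06, 0.0, -0.0, 0, 0.42], [-0.15, -0.01, 0.04, 0.0, -0.0, 0, 0.42], [-0.14, -0.01, 0.04, 0.0, -0.0, 0, 0.42]] # th 9.907407407407408
[[-0.15, -0.01, 0.02, 0.0, -0.0, 0, 0.42], [-0.15, -0.0, 0.02, 0.0, -0.0, 0, 0.42], [-0.15, -0.01, 0.02, 0.0, -0.0, 0, 0.42], [-0.15, -0.01, -0.0, 0.0, -0.0, 0, 0.42], [-0.16, -0.01, -0.0, 0.0, -0.0, 0, 0.42]] # th 25.925925925925927
[[-0.15, -0.01, -0.02, 0.0, -0.0, 0, 0.42], [-0.15, -0.01, -0.02, 0.0, -0.0, 0, 0.42], [-0.15, -0.0, -0.03, 0.0, -0.0, 0, 0.42], [-0.14, -0.01, -0.03, 0.0, -0.0, 0, 0.42], [-0.15, -0.01, -0.05, 0.0, -0.0, 0, 0.42]] # th 41.94444444444444
[[-0.14, -0.01, -0.05, 0.0, -0.0, 0, 0.42], [-0.14, -0.01, -0.06, 0.0, -0.0, 0, 0.42], [-0.15, -0.01, -0.07, 0.01, -0.1, 0, 0.42], [-0.18, -0.0, -0.07, 0.01, -0.2, 0, 0.42], [-0.17, -0.01, -0.09, 0.01, -0.2, 0, 0.42]] # th 57.96296296296296
[[-0.17, -0.01, -0.09, 0.01, -0.2, 0, 0.42], [-0.16, -0.01, -0.1, 0.01, -0.2, 0, 0.42], [-0.16, -0.01, -0.1, 0.01, -0.2, 0, 0.42], [-0.15, -0.01, -0.11, 0.01, -0.2, 0, 0.42], [-0.14, -0.01, -0.12, 0.01, -0.2, 0, 0.42]] # th 73.98148148148148
[[-0.14, -0.01, -0.13, 0.01, -0.2, 0, 0.42], [-0.13, -0.0, -0.12, 0.01, -0.2, 0, 0.42], [-0.13, -0.01, -0.14, 0.01, -0.2, 0, 0.42], [-0.11, -0.01, -0.14, 0.01, -0.2, 0, 0.42], [-0.11, -0.0, -0.14, 0.01, -0.2, 0, 0.42]] # th 90.0
end s,z,tau -215.03150388740784 206.0 10.013987534205214
```

Request:
step_arm:
  targets:
    - [[0,0,-0.34,0,0,0.3,0.5],[0,0,-0.34,0,0,0,0.5],[0,0,-0.34,0,0,0,0.5],[0,0,-0.34,0,0,0,0.5],[0,0,-0.34,0,0,0,0.42]]

```text
t: 18.32
ee_pos: [578.7, -189.2, 279.4]
orientation: [2.154, 2.285, 0.001]
ft_force: [0.1, -0.1, -0.2]
width: 38.1
grasp_force: 0.0
```

Request:
step_arm:
  targets:
    - [[-0.13,-0.01,0,0,0,0,0.42],[-0.1,-0.01,0,0,0,0,0.42],[-0.15,-0.01,0.06,0,0,0,0.42],[-0.15,-0.01,0.04,0,0,0,0.42],[-0.15,-0.01,0.04,0,0,0,0.42]]

```text
t: 18.95
ee_pos: [544.7, -192.1, 288.9]
orientation: [2.153, 2.283, 0.003]
ft_force: [2.6, -0.5, 1.8]
width: 36.5
grasp_force: 1.1
```

Request:
step_arm:
  targets:
    - [[-0.15,-0.01,0.02,0,0,0,0.42],[-0.15,0,0.02,0,0,0,0.42],[-0.15,-0.01,0.02,0,0,0,0.42],[-0.15,-0.01,0,0,0,0,0.42],[-0.16,-0.01,0,0,0,0,0.42]]

```text
t: 19.58
ee_pos: [506.1, -193.8, 290.7]
orientation: [2.155, 2.285, 0.001]
ft_force: [1.2, -0.4, 0.8]
width: 36.9
grasp_force: 0.6
```

Request:
step_arm:
  targets:
    - [[-0.15,-0.01,-0.02,0,0,0,0.42],[-0.15,-0.01,-0.02,0,0,0,0.42],[-0.15,0,-0.03,0,0,0,0.42],[-0.14,-0.01,-0.03,0,0,0,0.42],[-0.15,-0.01,-0.05,0,0,0,0.42]]

```text
t: 20.2
ee_pos: [469.2, -195.8, 283.2]
orientation: [2.154, 2.285, 0.001]
ft_force: [1.3, -0.0, 0.5]
width: 36.9
grasp_force: 0.3
```

```bash
python3 -c "
from h import *
st()
d=get_image('wrist')
barb(d,(90,120,150,180))
a=get_image('top');b=get_image('scene')
for x in (a,b):m,bl=blobs(x,(105,120,40),(125,255,255),200);print([s.tolist() for s,c in bl])
"
```

```text
t 20.2 tcp [ 469.2 -195.8  283.2] toolz [ 0.001 -0.    -1.   ] tooly [0.998 0.059 0.001] q [-0.42  0.44  1.96  0.    0.74 -0.48] tip [ 469.5 -195.8  101.2] F [ 1.3 -0.   0.5]
row 90 blue 311 370 bar 311 312 -> [ 460.8 -113.6  120. ]
row 120 blue 365 439 bar 365 366 -> [ 483.7 -124.   120. ]
row 150 blue 363 439 bar 363 364 -> [ 484.  -136.4  120. ]
row 180 blue 363 439 bar 363 364 -> [ 485.3 -149.3  120. ]
[[229, 160, 54, 36, 1183], [346, 182, 33, 40, 727]]
[[411, 0, 23, 19, 267], [344, 164, 45, 52, 1045], [243, 207, 66, 68, 1510]]
```

Request:
step_arm:
  targets:
    - [[-0.14,-0.01,-0.05,0,0,0,0.42],[-0.14,-0.01,-0.06,0,0,0,0.42],[-0.15,-0.01,-0.07,0.01,-0.1,0,0.42],[-0.18,0,-0.07,0.01,-0.2,0,0.42],[-0.17,-0.01,-0.09,0.01,-0.2,0,0.42]]

```text
t: 20.98
ee_pos: [430.0, -197.8, 266.1]
orientation: [2.137, 2.267, 0.042]
ft_force: [0.5, 0.2, -0.1]
width: 37.0
grasp_force: 0.3
```

Request:
step_arm:
  targets:
    - [[-0.17,-0.01,-0.09,0.01,-0.2,0,0.42],[-0.16,-0.01,-0.1,0.01,-0.2,0,0.42],[-0.16,-0.01,-0.1,0.01,-0.2,0,0.42],[-0.15,-0.01,-0.11,0.01,-0.2,0,0.42],[-0.14,-0.01,-0.12,0.01,-0.2,0,0.42]]

```text
t: 21.6
ee_pos: [391.3, -200.4, 240.0]
orientation: [2.103, 2.23, 0.119]
ft_force: [0.2, 0.5, -0.5]
width: 36.5
grasp_force: 0.0
```

Request:
step_arm:
  targets:
    - [[-0.14,-0.01,-0.13,0.01,-0.2,0,0.42],[-0.13,0,-0.12,0.01,-0.2,0,0.42],[-0.13,-0.01,-0.14,0.01,-0.2,0,0.42],[-0.11,-0.01,-0.14,0.01,-0.2,0,0.42],[-0.11,0,-0.14,0.01,-0.2,0,0.42]]

```text
t: 22.22
ee_pos: [360.7, -202.1, 206.6]
orientation: [2.066, 2.191, 0.193]
ft_force: [1.0, 0.7, 0.8]
width: 36.9
grasp_force: 0.6
```

```bash
python3 -c "
from h import *
st()
d=get_image('wrist')
r=d['pixels'].astype(int)[170,250:400].sum(1);print(r.tolist())
a=get_image('top');b=get_image('scene')
for x in (a,b):m,bl=blobs(x,(105,120,40),(125,255,255),200);print([s.tolist() for s,c in bl])
m,_=blobs(a,(105,120,40),(125,255,255))
for u in (350,360,370,380,390): v=np.where(m[140:260,u])[0]+140; print(u,v.min(),v.max(),onplane(a,u,v.min()-.5,100))
im=np.hstack([cv2.resize(d['pixels'][:,:,::-1],(480,300)),cv2.resize(b['pixels'][190:290,215:315,::-1],(300,300))])
cv2.imwrite('pics/w6.png',im)
"
```

```text
t 22.225 tcp [ 360.7 -202.1  206.6] toolz [ 0.177  0.008 -0.984] tooly [0.983 0.058 0.177] q [-0.57  0.5   2.23  0.37  0.29 -0.97] tip [ 392.9 -200.8   27.5] F [1.  0.7 0.8]
[573, 572, 574, 567, 564, 574, 575, 581, 571, 574, 572, 570, 569, 572, 569, 569, 571, 563, 555, 561, 562, 558, 565, 562, 566, 567, 574, 567, 564, 466, 329, 325, 368, 361, 367, 369, 391, 394, 394, 389, 347, 304, 306, 305, 311, 310, 313, 318, 324, 313, 311, 310, 316, 317, 319, 321, 310, 317, 308, 312, 312, 307, 315, 309, 311, 311, 219, 231, 258, 298, 324, 348, 365, 391, 413, 422, 440, 459, 467, 473, 493, 495, 507, 514, 519, 540, 542, 556, 561, 569, 570, 573, 572, 572, 581, 571, 576, 561, 558, 546, 551, 547, 534, 527, 513, 507, 481, 462, 433, 379, 380, 396, 401, 406, 410, 411, 409, 396, 401, 396, 387, 391, 385, 406, 511, 572, 600, 598, 599, 599, 600, 599, 599, 593, 593, 596, 603, 590, 564, 547, 464, 403, 395, 403, 405, 417, 416, 415, 411, 408]
[[229, 160, 54, 36, 1182], [346, 207, 54, 39, 974]]
[[411, 0, 23, 19, 267], [344, 164, 45, 52, 1039], [230, 209, 62, 58, 1532]]
350 208 224 [ 507.4 -120.5  100. ]
360 208 224 [ 508.4 -151.2  100. ]
370 208 222 [ 509.3 -181.9  100. ]
380 207 222 [ 513.3 -212.6  100. ]
390 207 223 [ 514.3 -243.3  100. ]
```

Run:
```python
from plan2 import *
g=G2
P.G=lambda th,ld,creep: g(th,ld,160,creep)
yaw=3.3;c,s=np.cos(np.radians(yaw)),np.sin(np.radians(yaw))
s0=(360.7-575.5)*c+(-202.1+190)*s
w=[(90,-2,-9),(90,7,-9)]+[(t,7,-9+10*(90-t)/15) for t in np.linspace(88,75,8)]+[(t,7,1) for t in np.arange(73,59,-2)]+[(t,7-12*(60-t)/60,3) for t in np.arange(57,-.1,-3)]
print(s0);plan(w,s0,206.6,yaw,.38,tau0=10.2)
```

```text
-215.14034693490404
[[0.13, 0.01, 0.01, -0.0, 0.05, 0, 0.38], [0.17, 0.01, 0.03, 0.0, -0.0, 0, 0.38], [0.1, 0.0, 0.09, -0.01, 0.12, 0, 0.38], [0.08, 0.01, 0.08, -0.01, 0.12, 0, 0.38], [0.09, 0.0, 0.08, -0.01, 0.12, 0, 0.38]] # th 84.28571428571429
[[0.09, 0.01, 0.07, -0.01, 0.11, 0, 0.38], [0.1, 0.0, 0.08, -0.01, 0.12, 0, 0.38], [0.09, 0.01, 0.07, -0.01, 0.11, 0, 0.38], [0.1, 0.0, 0.07, -0.01, 0.12, 0, 0.38], [0.1, 0.01, 0.07, -0.01, 0.11, 0, 0.38]] # th 75.0
[[0.09, 0.01, 0.07, -0.01, 0.13, 0, 0.38], [0.08, 0.0, 0.07, -0.01, 0.12, 0, 0.38], [0.09, 0.01, 0.07, -0.01, 0.13, 0, 0.38], [0.09, 0.0, 0.07, -0.01, 0.12, 0, 0.38], [0.1, 0.01, 0.06, -0.01, 0.13, 0, 0.38]] # th 65
[[0.09, 0.0, 0.06, -0.01, 0.12, 0, 0.38], [0.1, 0.01, 0.06, -0.01, 0.13, 0, 0.38], [0.23, 0.01, 0.11, -0.01, 0.25, 0, 0.38], [0.15, 0.01, 0.07, -0.01, 0.18, 0, 0.38], [0.14, 0.01, 0.07, -0.01, 0.19, 0, 0.38]] # th 51.0
[[0.13, 0.0, 0.06, -0.0, 0.06, 0, 0.38], [0.11, 0.01, 0.05, -0.0, 0.0, 0, 0.38], [0.11, 0.01, 0.05, -0.0, 0.0, 0, 0.38], [0.12, 0.0, 0.04, -0.0, 0.0, 0, 0.38], [0.12, 0.01, 0.04, -0.0, 0.0, 0, 0.38]] # th 36.0
[[0.12, 0.01, 0.03, -0.0, 0.0, 0, 0.38], [0.12, 0.01, 0.02, -0.0, 0.0, 0, 0.38], [0.13, 0.0, 0.01, -0.0, 0.0, 0, 0.38], [0.12, 0.01, 0.01, -0.0, 0.0, 0, 0.38], [0.12, 0.01, -0.0, -0.0, 0.0, 0, 0.38]] # th 21.0
[[0.13, 0.0, -0.01, -0.0, 0.0, 0, 0.38], [0.12, 0.01, -0.01, -0.0, 0.0, 0, 0.38], [0.12, 0.01, -0.03, -0.0, 0.0, 0, 0.38], [0.12, 0.01, -0.03, -0.0, 0.0, 0, 0.38], [0.12, 0.0, -0.03, -0.0, 0.0, 0, 0.38]] # th 6.0
[[0.12, 0.01, -0.04, -0.0, 0.0, 0, 0.38], [0.12, 0.01, -0.05, -0.0, 0.0, 0, 0.38]] # th 0.0
end s,z,tau -1.773989659121405 280.1 0.01213980409298232
```

Request:
step_arm:
  targets:
    - [[0,0,0,0,0,0,0.42],[0,0,0,0,0,0,0.42],[0,0,0,0,0,0,0.42],[0,0,0,0,0,0,0.42],[0,0,0,0,0,0,0.42]]

```text
t: 23.0
ee_pos: [361.0, -202.0, 207.0]
orientation: [2.067, 2.192, 0.192]
ft_force: [2.0, -0.9, 0.4]
width: 36.9
grasp_force: 1.0
```

View pics/w6.png

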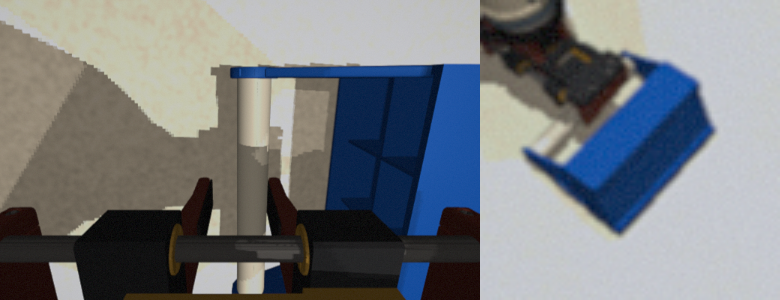

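The picture shows the right carrier flat on its side, its underside at crop (650,160) plain blue and its bar between the fingers at (253,180). I'll stand it back up.

Request:
step_arm:
  targets:
    - [[0.13,0.01,0,0,0.05,0,0.38],[0.17,0.01,0.02,0,0,0,0.38],[0.1,0,0.08,-0.01,0.12,0,0.38],[0.08,0.01,0.07,-0.01,0.12,0,0.38],[0.09,0,0.07,-0.01,0.12,0,0.38]]

```text
t: 23.62
ee_pos: [389.3, -200.0, 218.8]
orientation: [2.083, 2.21, 0.16]
ft_force: [-3.6, -0.7, 0.4]
width: 33.5
grasp_force: 1.5
```

Request:
step_arm:
  targets:
    - [[0.09,0.01,0.07,-0.01,0.11,0,0.38],[0.1,0,0.07,-0.01,0.12,0,0.38],[0.09,0.01,0.07,-0.01,0.11,0,0.38],[0.1,0,0.07,-0.01,0.12,0,0.38],[0.1,0.01,0.07,-0.01,0.11,0,0.38]]

```text
t: 24.25
ee_pos: [413.5, -198.8, 236.6]
orientation: [2.102, 2.229, 0.116]
ft_force: [-3.5, 0.7, 1.5]
width: 33.3
grasp_force: 1.7
```

```bash
python3 -c "
from h import *
st()
d=get_image('wrist')
r=d['pixels'].astype(int)[170,290:370].sum(1);print(r.tolist())
K=np.array(d['intrinsics'])
a=get_image('top')
m,_=blobs(a,(105,120,40),(125,255,255))
for u in (352,372,392): v=np.where(m[140:260,u])[0]+140; print(u,v.min(),v.max(),onplane(a,u,v.min()-.5,97))
"
```

```text
t 24.25 tcp [ 413.5 -198.8  236.6] toolz [ 0.107  0.003 -0.994] tooly [0.993 0.059 0.107] q [-0.49  0.47  2.11  0.12  0.47 -0.65] tip [ 433.  -198.2   55.7] F [-3.5  0.7  1.5]
[543, 584, 599, 610, 616, 622, 627, 624, 636, 632, 638, 641, 640, 645, 646, 642, 648, 647, 637, 648, 643, 646, 640, 638, 604, 629, 623, 623, 614, 604, 596, 577, 537, 514, 460, 396, 422, 425, 415, 423, 429, 426, 425, 421, 422, 411, 418, 414, 417, 427, 431, 430, 429, 423, 428, 422, 428, 419, 420, 427, 433, 429, 431, 434, 426, 425, 420, 432, 430, 429, 429, 432, 440, 436, 433, 430, 416, 421, 409, 404]
352 196 217 [ 545.4 -126.4   97. ]
372 195 204 [ 550.4 -188.2   97. ]
392 195 213 [ 552.4 -250.1   97. ]
```

Request:
step_arm:
  targets:
    - [[0.09,0.01,0.07,-0.01,0.13,0,0.38],[0.08,0,0.07,-0.01,0.12,0,0.38],[0.09,0.01,0.07,-0.01,0.13,0,0.38],[0.09,0,0.07,-0.01,0.12,0,0.38],[0.1,0.01,0.06,-0.01,0.13,0,0.38]]

```text
t: 24.98
ee_pos: [436.0, -197.3, 253.7]
orientation: [2.123, 2.252, 0.067]
ft_force: [-4.5, 0.2, 3.0]
width: 33.3
grasp_force: 2.3
```

Request:
step_arm:
  targets:
    - [[0.09,0,0.06,-0.01,0.12,0,0.38],[0.1,0.01,0.06,-0.01,0.13,0,0.38],[0.15,0.01,0.11,-0.01,0.25,0,0.38],[0.15,0.01,0.07,-0.01,0.18,0,0.38],[0.14,0.01,0.07,-0.01,0.19,0,0.38]]

```text
t: 25.6
ee_pos: [468.2, -195.4, 272.3]
orientation: [2.151, 2.283, -0.001]
ft_force: [0.2, 0.1, -0.1]
width: 33.7
grasp_force: 0.4
```

Request:
step_arm:
  targets:
    - [[0.13,0,0.06,0,0.06,0,0.38],[0.11,0.01,0.05,0,0,0,0.38],[0.11,0.01,0.05,0,0,0,0.38],[0.12,0,0.04,0,0,0,0.38],[0.12,0.01,0.04,0,0,0,0.38]]

```text
t: 26.22
ee_pos: [497.1, -193.8, 284.0]
orientation: [2.154, 2.285, -0.005]
ft_force: [1.6, 0.4, -1.4]
width: 33.4
grasp_force: 0.6
```

Request:
step_arm:
  targets:
    - [[0.12,0.01,0.03,0,0,0,0.38],[0.12,0.01,0.02,0,0,0,0.38],[0.13,0,0.01,0,0,0,0.38],[0.12,0.01,0.01,0,0,0,0.38],[0.12,0.01,0,0,0,0,0.38]]

```text
t: 26.85
ee_pos: [527.7, -191.8, 287.3]
orientation: [2.153, 2.285, -0.005]
ft_force: [1.4, -0.4, -0.8]
width: 33.5
grasp_force: 0.6
```

Request:
step_arm:
  targets:
    - [[0.13,0,-0.01,0,0,0,0.38],[0.12,0.01,-0.01,0,0,0,0.38],[0.12,0.01,-0.03,0,0,0,0.38],[0.1,0.01,-0.03,0,0,0,0.38],[0,0,0,0,0,0,0.38]]

```text
t: 27.48
ee_pos: [551.2, -190.4, 283.4]
orientation: [2.153, 2.285, -0.005]
ft_force: [1.2, -0.2, 0.3]
width: 33.4
grasp_force: 0.9
```

```bash
python3 -c "
from h import *
st()
d=get_image('wrist')
barb(d,(120,150,180,200))
"
```

```text
t 27.475 tcp [ 551.2 -190.4  283.4] toolz [-0.001 -0.004 -1.   ] tooly [ 0.998  0.059 -0.001] q [-0.35  0.53  1.8  -0.01  0.82 -0.41] tip [ 551.1 -191.1  101.4] F [ 1.2 -0.2  0.3]
row 120 blue 280 439 bar 309 362 -> [ 552.8 -119.9  120. ]
row 150 blue 281 439 bar 310 361 -> [ 553.7 -132.2  120. ]
row 180 blue 282 439 bar 310 360 -> [ 554.5 -145.1  120. ]
row 200 blue 283 439 bar 310 360 -> [ 555.2 -154.1  120. ]
```

Request:
step_arm:
  targets:
    - [[0.09,0.01,-0.03,0,0,0,0.38],[0.09,0,-0.02,0,0,0,0.38],[0.08,0.01,-0.02,0,0,0,0.38],[0.08,0,-0.02,0,0,0,0.38],[0.06,0.01,0,0,0,0,0.38]]

```text
t: 28.15
ee_pos: [570.9, -188.8, 278.5]
orientation: [2.154, 2.286, -0.006]
ft_force: [0.7, 0.5, -1.4]
width: 33.4
grasp_force: 0.7
```

Request:
step_arm:
  targets:
    - [[0.06,0,-0.02,0,0,0,0.38],[0.06,0,-0.02,0,0,0,0.38],[0,0,0,0,0,0,0.38],[0,0,0,0,0,0,0.38],[0,0,0,0,0,0,0.38]]

```text
t: 28.78
ee_pos: [576.7, -188.8, 277.0]
orientation: [2.154, 2.285, -0.005]
ft_force: [1.1, 0.7, -0.7]
width: 33.6
grasp_force: 0.8
```

```bash
python3 -c "
from h import *
st()
d=get_image('wrist')
barb(d,(120,150,180,200))
"
```

```text
t 28.775 tcp [ 576.7 -188.8  277. ] toolz [-0.001 -0.004 -1.   ] tooly [ 0.998  0.059 -0.001] q [-0.34  0.56  1.75 -0.01  0.83 -0.39] tip [ 576.5 -189.5   95. ] F [ 1.1  0.7 -0.7]
row 120 blue 253 422 bar 309 362 -> [ 578.  -118.1  120. ]
row 150 blue 255 419 bar 309 361 -> [ 578.6 -129.9  120. ]
row 180 blue 256 417 bar 310 361 -> [ 579.7 -142.2  120. ]
row 200 blue 257 415 bar 310 359 -> [ 579.9 -150.8  120. ]
```

Request:
step_arm:
  targets:
    - [[0.07,0,-0.02,0,0,0,0.38],[0.07,0.01,-0.02,0,0,0,0.38],[0.06,0,0,0,0,0,0.38],[0,0,0,0,0,0,0.38],[0,0,0,0,0,0,0.38]]

```text
t: 29.45
ee_pos: [586.6, -188.3, 274.8]
orientation: [2.154, 2.285, -0.006]
ft_force: [0.1, 0.1, 0.1]
width: 33.3
grasp_force: 0.0
```

```bash
python3 -c "
from h import *
st();print(readout.get_obs()['grasp_force'])
d=get_image('wrist')
barb(d,(120,150,180,200))
"
```

```text
t 29.45 tcp [ 586.6 -188.3  274.8] toolz [-0.002 -0.004 -1.   ] tooly [ 0.998  0.059 -0.002] q [-0.33  0.58  1.73 -0.01  0.84 -0.38] tip [ 586.3 -189.    92.8] F [0.1 0.1 0.1]
0.0
row 120 blue 240 408 bar 300 353 -> [ 584.2 -117.7  120. ]
row 150 blue 242 406 bar 301 352 -> [ 585.  -129.3  120. ]
row 180 blue 244 404 bar 301 352 -> [ 585.8 -141.4  120. ]
row 200 blue 246 402 bar 302 351 -> [ 586.4 -149.9  120. ]
```

Both carriers are standing again. Now up and over to push the stamped (left) carrier with both open fingers low on its near wall.

Request:
step_arm:
  targets:
    - [[0,0,0.4,0,0,0,0.38],[0,0,0.6,0,0,0,0.38],[0,0,0.6,0,0,0,0.6],[0,0,0.25,0,0,1,1],[-0.17,0.47,0,0,0,1,1]]

```text
t: 30.12
ee_pos: [578.7, -165.3, 370.0]
orientation: [1.985, 2.427, -0.003]
ft_force: [0.4, -0.1, 0.2]
width: 59.8
grasp_force: 0.0
```

Request:
step_arm:
  targets:
    - [[-0.17,0.47,0,0,0,1,1],[-0.17,0.47,0,0,0,1,1],[-0.17,0.47,0,0,0,1,1],[-0.17,0.47,0,0,0,1,1],[-0.17,0.47,0,0,0,1,1]]

```text
t: 30.75
ee_pos: [534.9, -45.5, 367.1]
orientation: [1.53, 2.742, -0.005]
ft_force: [0.6, -0.6, -0.4]
width: 87.9
grasp_force: 0.0
```

Request:
step_arm:
  targets:
    - [[-0.17,0.47,0,0,0,1,1],[-0.17,0.47,0,0,0,1,1],[-0.17,0.47,0,0,0,1,1],[-0.17,0.47,0,0,0,1,1],[-0.17,0.47,0,0,0,1,1]]

```text
t: 31.38
ee_pos: [492.2, 71.8, 367.2]
orientation: [1.03, 2.965, -0.004]
ft_force: [-0.1, -0.1, -0.0]
width: 87.5
grasp_force: 0.0
```

Request:
step_arm:
  targets:
    - [[-0.17,0.47,0,0,0,1,1],[-0.17,0.47,0,0,0,1,1],[-0.17,0.47,0,0,0,1,1],[-0.17,0.47,0,0,0,1,1],[0,0,0,0,0,1,1]]

```text
t: 32.0
ee_pos: [457.8, 166.1, 367.2]
orientation: [0.496, 3.099, -0.003]
ft_force: [-0.5, -0.7, -0.3]
width: 88.0
grasp_force: 0.0
```

Request:
step_arm:
  targets:
    - [[0,0,0,0,0,1,1],[0,0,0,0,0,1,1],[0,0,0,0,0,1,1],[0,0,0,0,0,1,1],[0,0,0,0,0,0.7,1]]

```text
t: 32.62
ee_pos: [458.3, 164.9, 367.1]
orientation: [-0.013, 3.139, -0.002]
ft_force: [0.1, -0.2, -0.2]
width: 88.0
grasp_force: 0.0
```

```bash
python3 -c "
from h import *
st()
a=get_image('top')
m,bl=blobs(a,(105,120,40),(125,255,255),200);print([(s.tolist(),c) for s,c in bl])
for u in (236,245,255,265,275,282,350,360,370,380,390): 
  v=np.where(m[140:225,u])[0]+140
  if len(v): print(u,v.min(),v.max(),onplane(a,u,v.max()+.5,0),onplane(a,u,v.min()-.5,50))
hsv=cv2.cvtColor(a['pixels'],cv2.COLOR_RGB2HSV)
"
```

```text
t 32.625 tcp [458.3 164.9 367.1] toolz [ 0.003 -0.002 -1.   ] tooly [-0.008  1.    -0.002] q [ 0.32  0.27  1.96 -0.    0.9  -1.26] tip [458.9 164.6 185.1] F [ 0.1 -0.2 -0.2]
[([229, 160, 54, 34, 708], array([264.7, 176.2])), ([344, 170, 55, 33, 1208], array([369. , 187.6]))]
236 165 169 [637.9 253.4   0. ] [643.  244.6  50. ]
245 164 168 [642.3 223.5   0. ] [647.2 215.9  50. ]
255 163 177 [612.6 188.5   0. ] [651.6 183.9  50. ]
265 162 192 [562.9 152.8   0. ] [656.  151.8  50. ]
275 160 191 [567.3 119.8   0. ] [663.7 119.8  50. ]
282 185 190 [571.4  96.7   0. ] [582.1  93.9  50. ]
350 172 202 [ 538.  -130.6    0. ] [ 631.8 -123.9   50. ]
360 171 201 [ 542.4 -163.9    0. ] [ 636.2 -156.2   50. ]
370 171 201 [ 543.5 -197.2    0. ] [ 637.2 -188.7   50. ]
380 171 201 [ 544.5 -230.6    0. ] [ 638.3 -221.1   50. ]
390 170 200 [ 548.9 -264.     0. ] [ 642.6 -253.6   50. ]
```

Request:
step_arm:
  targets:
    - [[0,0,-0.35,0.04,-0.99,0.2,1],[0,0,-0.35,0.04,-0.99,0.26,1],[0,0.05,-0.35,0.04,-0.99,0,1],[0,0,-0.35,0.04,-0.99,0,1],[0,0,-0.35,0.04,-0.99,0,1]]

```text
t: 33.3
ee_pos: [458.5, 167.3, 279.4]
orientation: [-0.052, 2.79, 0.014]
ft_force: [0.1, -0.8, -0.6]
width: 87.6
grasp_force: 0.0
```

Request:
step_arm:
  targets:
    - [[0,0,-0.35,0,0,0,1],[0,0,-0.35,0,0,0,1],[0,0,-0.35,0,0,0,1],[0,0,-0.35,0,0,0,1],[0,0,-0.35,0,0,0,1]]

```text
t: 33.92
ee_pos: [458.6, 167.3, 191.8]
orientation: [-0.052, 2.792, 0.013]
ft_force: [0.4, 0.2, -0.6]
width: 88.1
grasp_force: 0.0
```

```bash
python3 -c "
from h import *
st()"
```

```text
t 33.925 tcp [458.6 167.3 191.8] toolz [ 0.342  0.016 -0.94 ] tooly [-0.038  0.999  0.003] q [ 0.35  0.58  2.12 -0.76  0.15 -0.51] tip [520.8 170.2  20.8] F [ 0.4  0.2 -0.6]
```

Request:
step_arm:
  targets:
    - [[0.1,0,0,0,0,0,1],[0.1,0.01,0,0,0,0,1],[0.1,0,0,0,0,0,1],[0.1,0.01,0,0,0,0,1],[0.1,0,0,0,0,0,1]]

```text
t: 34.55
ee_pos: [484.2, 167.7, 192.5]
orientation: [-0.05, 2.792, 0.012]
ft_force: [-3.1, 1.0, 1.8]
width: 88.3
grasp_force: 1.4
```

Request:
step_arm:
  targets:
    - [[0.1,0,0,0,0,0,1],[0.1,0.01,0,0,0,0,1],[0.1,0,0,0,0,0,1],[0.1,0.01,0,0,0,0,1],[0.1,0,0,0,0,0,1]]

```text
t: 35.17
ee_pos: [509.4, 168.5, 192.3]
orientation: [-0.049, 2.792, 0.012]
ft_force: [-3.3, -0.3, 2.2]
width: 88.0
grasp_force: 1.7
```

```bash
python3 -c "
from h import *
st()
a=get_image('top')
m,bl=blobs(a,(105,120,40),(125,255,255),100);print([(s.tolist(),c) for s,c in bl])
for u in (236,245,255,265,275): 
  v=np.where(m[120:225,u])[0]+120
  if len(v): print(u,v.min(),onplane(a,u,v.min()-.5,50))
"
```

```text
t 35.175 tcp [509.4 168.5 192.3] toolz [ 0.341  0.014 -0.94 ] tooly [-0.036  0.999  0.002] q [ 0.32  0.61  2.02 -0.49  0.2  -0.82] tip [571.6 171.1  21.2] F [-3.3 -0.3  2.2]
[([230, 155, 54, 30, 1074], array([258.8, 170.8])), ([344, 170, 56, 33, 1210], array([369.2, 187.5]))]
236 155 [676.1 246.6  50. ]
245 155 [677.1 217.5  50. ]
255 155 [678.2 185.2  50. ]
265 155 [679.2 152.9  50. ]
275 155 [680.3 120.6  50. ]
```

Request:
step_arm:
  targets:
    - [[0.1,0,0,0,0,0,1],[0.1,0.01,0,0,0,0,1],[0.1,0,0,0,0,0,1],[0.1,0.01,0,0,0,0,1],[0.1,0,0,0,0,0,1]]

```text
t: 35.85
ee_pos: [534.6, 169.7, 192.3]
orientation: [-0.05, 2.792, 0.013]
ft_force: [-2.2, 0.5, 0.5]
width: 87.8
grasp_force: 1.2
```

Request:
step_arm:
  targets:
    - [[0.1,0,0,0,0,0,1],[0.1,0.01,0,0,0,0,1],[0.1,0,0,0,0,0,1],[0.1,0.01,0,0,0,0,1],[0.08,0,0,0,0,0,1]]

```text
t: 36.48
ee_pos: [558.6, 170.7, 192.4]
orientation: [-0.05, 2.792, 0.013]
ft_force: [-2.1, -0.1, -0.1]
width: 87.7
grasp_force: 1.1
```

```bash
python3 -c "
from h import *
st()
a=get_image('top')
m,bl=blobs(a,(105,120,40),(125,255,255),100);print([(s.tolist(),c) for s,c in bl])
t,_=blobs(a,(25,120,100),(35,255,255))
for u in (240,250,260,270,280): 
  v=np.where(m[120:225,u])[0]+120;y=np.where(t[120:160,u])[0]+120
  if len(v): print(u,v.min(),onplane(a,u,v.min()-.5,50),'tape rows',y.min(),y.max(),onplane(a,u,y.min()-.5,0))
"
```

```text
t 36.475 tcp [558.6 170.7 192.4] toolz [ 0.342  0.015 -0.94 ] tooly [-0.036  0.999  0.003] q [ 0.29  0.65  1.91 -0.35  0.25 -0.99] tip [620.9 173.4  21.4] F [-2.1 -0.1 -0.1]
[([230, 140, 54, 30, 947], array([258.8, 155.9])), ([344, 170, 55, 33, 1207], array([369. , 187.6]))]
240 141 [723.4 236.3  50. ] tape rows 133 138 [766.8 247.2   0. ]
250 141 [724.5 203.8  50. ] tape rows 133 138 [768.  213.4   0. ]
260 141 [725.6 171.4  50. ] tape rows 133 138 [769.2 179.5   0. ]
270 141 [726.7 138.9  50. ] tape rows 133 138 [770.3 145.6   0. ]
280 140 [731.2 106.5  50. ] tape rows 133 138 [771.5 111.6   0. ]
```

Request:
step_arm:
  targets:
    - [[0.1,0,0,0,0,0,1],[0.1,0.01,0,0,0,0,1],[0.1,0,0,0,0,0,1],[0.05,0,0,0,0,0,1],[0,0,0,0,0,0,1]]

```text
t: 37.15
ee_pos: [576.1, 171.2, 192.4]
orientation: [-0.05, 2.791, 0.013]
ft_force: [-0.5, -0.4, -0.9]
width: 88.2
grasp_force: 0.2
```

Request:
step_arm:
  targets:
    - [[-0.1,0,0,0,0,0,1],[-0.4,0,0,0,0,0,1],[-0.6,0,0,0,0,0,1],[-0.6,0,0.4,0,0,0,1],[-0.3,0,0.6,0,0,0,1]]

```text
t: 37.78
ee_pos: [473.7, 170.9, 242.1]
orientation: [-0.051, 2.795, 0.011]
ft_force: [0.1, 0.4, -0.0]
width: 87.7
grasp_force: 0.0
```

Request:
step_arm:
  targets:
    - [[0,0,0.9,0,0,0,1],[0,0,0.9,0,0,0,1],[0,0,0.4,0,0,0,1],[0,0,0,0,0,0,1],[0,0,0,0,0,0,1]]

```text
t: 38.4
ee_pos: [475.3, 171.0, 351.5]
orientation: [-0.05, 2.793, 0.012]
ft_force: [-0.2, 0.2, 0.1]
width: 87.7
grasp_force: 0.0
```

```bash
python3 -c "
from h import *
st()
a=get_image('top');b=get_image('scene')
m,bl=blobs(a,(105,120,40),(125,255,255),100);print([(s.tolist(),c) for s,c in bl])
print([(s.tolist(),c) for s,c in blobs(b,(105,120,40),(125,255,255),100)[1]])
t,_=blobs(a,(25,120,100),(35,255,255))
for u in (236,240,250,260,270,278): 
  v=np.where(m[120:225,u])[0]+120;y=np.where(t[120:160,u])[0]+120
  if len(v): print(u,v.min(),v.max(),onplane(a,u,v.min()-.5,50),'near',onplane(a,u,v.max()+.5,0),'tape',onplane(a,u,y.min()-.5,0))
"
```

```text
t 38.4 tcp [475.3 171.  351.5] toolz [ 0.341  0.014 -0.94 ] tooly [-0.036  0.999  0.002] q [ 0.35  0.28  2.03 -0.21  0.51 -1.09] tip [537.3 173.6 180.5] F [-0.2  0.2  0.1]
[([231, 135, 53, 32, 1185], array([258.8, 153. ])), ([344, 170, 55, 33, 1205], array([369. , 187.6]))]
[([411, 0, 23, 19, 267], array([421.3,   8.1])), ([363, 179, 48, 53, 1100], array([386.3, 207.5])), ([265, 232, 55, 57, 1301], array([293.8, 261.5]))]Traceback (most recent call last):
  File "<string>", line 10, in <module>
    if len(v): print(u,v.min(),v.max(),onplane(a,u,v.min()-.5,50),'near',onplane(a,u,v.max()+.5,0),'tape',onplane(a,u,y.min()-.5,0))
                                                                                                                      ~~~~~^^
    return umr_minimum(a, axis, None, out, keepdims, initial, where)
ValueError: zero-size array to reduction operation minimum which has no identity
```

```bash
python3 -c "
from h import *
a=get_image('top')
m,bl=blobs(a,(105,120,40),(125,255,255),100)
t,_=blobs(a,(25,120,100),(35,255,255))
for u in (236,240,250,260,270,278): 
  v=np.where(m[120:225,u])[0]+120; print(u,v.min(),v.max(),onplane(a,u,v.min()-.5,50),'near',onplane(a,u,v.max()+.5,0))
for u in (215,222,290,296):
  y=np.where(t[120:160,u])[0]+120; print(u,onplane(a,u,y.min()-.5,0),onplane(a,u,y.max()+.5,0))
"
```

```text
236 135 164 [743.2 250.4  50. ] near [655.1 254.3   0. ]
240 135 166 [743.7 237.4  50. ] near [648.6 240.6   0. ]
250 135 166 [744.8 204.9  50. ] near [649.7 207.2   0. ]
260 135 165 [745.9 172.3  50. ] near [654.3 173.9   0. ]
270 135 165 [747.  139.8  50. ] near [655.3 140.4   0. ]
278 135 165 [747.9 113.7  50. ] near [656.2 113.6   0. ]
215 [763.9 331.7   0. ] [718.5 328.8   0. ]
222 [764.8 308.1   0. ] [719.2 305.2   0. ]
290 [772.6  77.6   0. ] [730.5  76.    0. ]
296 [773.3  57.2   0. ] [731.1  55.7   0. ]
```

```bash
python3 -c "
from h import *
print(ctrl.close_job())"
```

```text
the job is handed in; nothing more can be done
None
```

Both carriers were tipped, looked under and stood up again; the left one had the stamp and now stands with its front edge within about 6 mm of the tape's centre line, square to within about 1°, with the other one about 10 mm from its start, and the job is handed in with no verdict shown.

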